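# Set out the scent bottles on their stands

### The job

Get the perfume bench ready: stand each of the four brown bottles with a yellow or blue cap in the stand of its cap's colour, the stout bottles in the wide stands and the slim ones in the narrow stands, each upright and sitting flat on the floor of its well. Keep the bottles upright and lower them in rather than dropping them, and leave the black-capped bottle and the white bowl standing where they are.

Things in the scene. Friction and masses are not known exactly. Their poses are not given: they have to be found in the camera images.
- stout_yellow: Loose stout bottle of brown glass with a yellow screw cap and a white label band; closed, round. Body 46 mm diameter up to 42 mm above its underside, then a sloping shoulder; cap 30 mm diameter from 54 to 70 mm (its top). About 0.12 kg. Starts standing upright on the table. Origin: centre of its underside; z up along the bottle.
- wide_stand_yellow: Wide yellow plastic bottle stand fixed to the table: a round dish of 74 mm outer diameter with a round well of 62 mm inner diameter. Well floor (cork) 4 mm above the table, rim top 14 mm above the table. Origin: centre of its underside, on the table; z up.
- stout_blue: Loose stout bottle of brown glass with a blue screw cap and a white label band; closed, round. Body 46 mm diameter up to 42 mm above its underside, then a sloping shoulder; cap 30 mm diameter from 54 to 70 mm (its top). About 0.12 kg. Starts standing upright on the table. Origin: centre of its underside; z up along the bottle.
- wide_stand_blue: Wide blue plastic bottle stand fixed to the table: a round dish of 74 mm outer diameter with a round well of 62 mm inner diameter. Well floor (cork) 4 mm above the table, rim top 14 mm above the table. Origin: centre of its underside, on the table; z up.
- slim_yellow: Loose slim bottle of brown glass with a yellow screw cap and a white label band; closed, round. Body 28 mm diameter up to 50 mm above its underside, then a sloping shoulder; cap 20 mm diameter from 62 to 80 mm (its top). About 0.06 kg. Starts standing upright on the table. Origin: centre of its underside; z up along the bottle.
- narrow_stand_yellow: Narrow yellow plastic bottle stand fixed to the table: a round dish of 56 mm outer diameter with a round well of 44 mm inner diameter. Well floor (cork) 4 mm above the table, rim top 14 mm above the table. Origin: centre of its underside, on the table; z up.
- slim_blue: Loose slim bottle of brown glass with a blue screw cap and a white label band; closed, round. Body 28 mm diameter up to 50 mm above its underside, then a sloping shoulder; cap 20 mm diameter from 62 to 80 mm (its top). About 0.06 kg. Starts standing upright on the table. Origin: centre of its underside; z up along the bottle.
- narrow_stand_blue: Narrow blue plastic bottle stand fixed to the table: a round dish of 56 mm outer diameter with a round well of 44 mm inner diameter. Well floor (cork) 4 mm above the table, rim top 14 mm above the table. Origin: centre of its underside, on the table; z up.
- black_cap_bottle: Loose stout brown bottle with a BLACK cap, otherwise like the other stout bottles (46 mm diameter, 70 mm tall); it has no stand and must be left alone. Origin: centre of its underside; z up.
- white_bowl: Loose small white ceramic bowl, 68 mm diameter at the rim, 45 mm tall; to be left alone. Origin: centre of its underside; z up. (Also on the table and of no account: two loose spare caps, 22 mm across and 11 mm tall, between the things, and bench equipment beyond x = 0.76 or more than 0.40 to either side.)
There are look-alikes about, which are no part of the job. Leave any green look-alike of the slim_yellow alone.

How it is judged:
At the end, for the whole second after the job is handed in: Each of the four bottles stands at rest in the stand of its cap colour and size: within 11 mm of its centre, underside at most 7 mm above the table, tilt under 0.1 rad. The black-capped bottle and white bowl are within 30 mm of where they began, tilt under 0.2 rad (horizontal distance between stout_yellow and wide_stand_yellow below 0.011 m and z of stout_yellow in the frame of wide_stand_yellow below 0.007 m and angle between each of stout_yellow, stout_blue, slim_yellow, slim_blue's own z axis and vertical below 0.1 rad and linear speed of each of stout_yellow, stout_blue, slim_yellow, slim_blue below 0.02 m/s and horizontal distance between stout_blue and wide_stand_blue below 0.011 m and z of stout_blue in the frame of wide_stand_blue below 0.007 m and horizontal distance between slim_yellow and narrow_stand_yellow below 0.011 m and z of slim_yellow in the frame of narrow_stand_yellow below 0.007 m and horizontal distance between slim_blue and narrow_stand_blue below 0.011 m and z of slim_blue in the frame of narrow_stand_blue below 0.007 m and distance of each of black_cap_bottle, white_bowl from where it was at the start of the episode below 0.03 m and angle between each of black_cap_bottle, white_bowl's own z axis and vertical below 0.2 rad); the robot touches nothing.
It fails at once if the black-capped bottle or the white bowl is shifted by 30 mm or more, or tipped (over 0.5 rad) (distance of any of black_cap_bottle, white_bowl from where it was at the start of the episode above 0.03 m or angle between any of black_cap_bottle, white_bowl's own z axis and vertical above 0.5 rad).
It fails at once if one of the four bottles is tipped (over 0.7 rad) (angle between any of stout_yellow, stout_blue, slim_yellow, slim_blue's own z axis and vertical above 0.7 rad).
It fails at once if one of the four bottles is let go in the air (underside above 50 mm, no finger touching it) ((height (world z) of stout_yellow above 0.05 m and contact force between the fingers and stout_yellow below 0.01 N) or (height (world z) of stout_blue above 0.05 m and contact force between the fingers and stout_blue below 0.01 N) or (height (world z) of slim_yellow above 0.05 m and contact force between the fingers and slim_yellow below 0.01 N) or (height (world z) of slim_blue above 0.05 m and contact force between the fingers and slim_blue below 0.01 N)).
It also fails if it takes over 120 s, if anything falls off the work surface, if the arm or the gripper's body presses on something with over 40 N, if the wrist force passes 120 N, or if a joint passes its speed limit or range.

### The arm

A 6-joint arm with a two-finger parallel gripper is mounted at the origin on the work surface. World frame = base frame: x ahead of the robot, y to its left, z up, the work surface at z = 0. Lengths are in m, angles in rad, forces in N, time in s.
With the tool pointing down it reaches from about 0.3 to 0.775 m from the base axis. Payload 14.6 kg.
Tool frame: the origin (TCP) lies midway between the tips of the shut fingers; the grasp point (between the pads) lies ctrl.grip_point_offset behind it (ctrl.grip_point_offset is the distance from the TCP to the grasp point, in m); x points along the fingers, z is the direction in which the jaws open and shut, and the axes are right-handed (so a half turn about x gives the same grasp; the last joint's range is limited). The gripper opens to 85 mm and grips with 20 to 120 N. Pads are 22 mm wide; open, the fingers measure 114 mm over their backs; the gripper's body (76 mm by 85 mm) begins 54 mm behind the grasp point. The pads swing forward as they close: fully open they stand 13 mm farther back than shut.
Start: joints at [-1.354, 0.3, 1.521, -0, 1.321, -0.067], TCP at [0.154, -0.528, 0.209] pointing down, gripper open.
Joint ranges: [-3.03, 3.03], [-0.79, 2.21], [0.23, 2.52], [-1.04, 4.18], [0, 3.07], [-2.55, 2.55]. Speed limits (rad/s): [2.22, 2.22, 2.57, 3.14, 3.14, 3.14].

### API

Orientations are given as a unit quaternion [w, x, y, z].
In Python, from plant import ctrl gives the robot as it stands. The module is installed in compiled form; this text tells all that it offers.
- The arm moves only by the shell command python3 -m crank 'ROWS' [FORCE]. ROWS is JSON, a list of rows, each a list of 5 numbers: the shift along the tool's x, y, z in cm, then the turn about the tool's x in degrees, then the gripper's target within -1 to 1 (shut at 1, half-way at 0, fully open at -1). A call has 1 to 8 rows; each row shifts and turns the pose as measured when the row begins, along the tool's axes as they then stand; what a row does not reach is not made up. A row lasts 1/12 s, in which the tool goes at most 41.7 mm and 7.16 degrees, less where a joint would pass 70% of its speed; a pose out of reach is approached as far as the arm can. A call is refused whole if a number of a shift passes 4.17 or a number of a turn 7.16, either way. A call with a gripper value outside its range is refused whole. The fingers move at their own pace and stop on an object; FORCE is the grip in N (left out, the last holds). Time passes only in rows, so rows that do not move let the fingers close. It gives the time, the measured TCP pose, the force and the opening at its end, in the units of the state.
- ctrl.observe(): the state, without advancing time (a new reading comes with each control period).
- ctrl.snapshot(name): name is "scene" or "top" or "wrist"; returns the picture (400x640x3 uint8, blue, green, red); there is no depth.
- ctrl.get_calibration(name): a dict with "K" (3x3 intrinsics, pixels), "dist_coeffs" ([k1, k2, p1, p2, k3] as OpenCV has them; the pictures are not rectified), "R" (3x3) and "t" (3): a world point X has camera coordinates R X + t. Camera axes: x right, y down, z forward; pixel columns grow to the right and rows downward; lengths in m; the calibration is good to about 2 mm. A picture is of the moment at which its call begins: read the wrist's pose just before it. get_calibration takes no time and is no camera call; for the wrist camera it gives the pose at the moment of the call.
- ctrl.finish_job(): hands the job in, once; it reports no verdict.
The state is a dict: "time_s": time; "joint_pos": joint angles; "dq": joint speeds; "joint_torque": joint torques, N m; "tool_pos": TCP position; "tool_rot": TCP orientation; "ft_force": force on the tool from outside, world axes, zero at the start; "ft_torque": the same for the moment, N m; "opening": finger opening in m.
Only numpy, scipy, OpenCV 4.12 (cv2) and the standard library are available. Lean on these libraries where they do the work, as an engineer would, in place of code of your own. Each camera call takes 0.05 s, during which the arm holds its last target.

## Working session

There is one attempt and no reset: what is moved stays moved. The work goes in short steps, Python scripts to look and compute and a shell command to move; the robot and the scene stay as the last step left them, time stands still between calls to the robot, and variables do not carry over. Pictures are saved under pics/ and viewed, and the job is handed in when it is done.

```bash
mkdir -p pics
python3 - <<'E'
from plant import ctrl
import cv2,numpy as np
print(ctrl.observe(), ctrl.grip_point_offset)
for n in ["scene","top","wrist"]:
    cv2.imwrite(f"pics/{n}0.png",ctrl.snapshot(n))
    c=ctrl.get_calibration(n); print(n,np.round(c["K"],1).tolist(),c["dist_coeffs"],(-np.array(c["R"]).T@np.array(c["t"])).round(3), np.round(c["R"],3).tolist())
E
```

```text
{'time_s': 0.0, 'joint_pos': array([-1.35355601e+00,  3.00463974e-01,  1.52161776e+00,  5.26305221e-07,
        1.32069485e+00, -6.66261231e-02]), 'dq': array([-0.00030515, -0.00016549,  0.00025499, -0.00081744, -0.00133225,
        0.0005803 ]), 'joint_torque': array([ 1.04854957e-03, -5.43502092e+01, -3.61790586e+01, -3.95857069e-05,
        4.11465662e-03, -2.65501916e-05]), 'tool_pos': array([ 0.15396266, -0.52772612,  0.20800972]), 'tool_rot': array([ 0.56538335,  0.42451659,  0.56601794, -0.42397056]), 'ft_force': array([0.35543136, 0.65084056, 0.81447098]), 'ft_torque': array([-0.01702826,  0.02234199,  0.02673224]), 'opening': 0.08564115403176298} 0.0187
scene [[386.9, 0.0, 314.9], [0.0, 386.9, 199.7], [0.0, 0.0, 1.0]] [-0.06278852  0.          0.          0.          0.        ] [ 1.095 -0.204  0.511] [[0.388, 0.922, -0.007], [0.578, -0.249, -0.777], [-0.718, 0.298, -0.63]]
top [[418.9, 0.0, 309.5], [0.0, 418.9, 198.1], [0.0, 0.0, 1.0]] [-0.08275591  0.          0.          0.          0.        ] [0.494 0.009 0.913] [[0.013, -0.999, 0.03], [-0.998, -0.014, -0.055], [0.056, -0.029, -0.998]]
wrist [[285.1, 0.0, 318.3], [0.0, 285.1, 198.0], [0.0, 0.0, 1.0]] [0.01535872 0.         0.         0.         0.        ] [ 0.227 -0.507  0.374] [[0.281, -0.96, -0.001], [-0.917, -0.269, 0.293], [-0.282, -0.081, -0.956]]
```

View pics/top0.png

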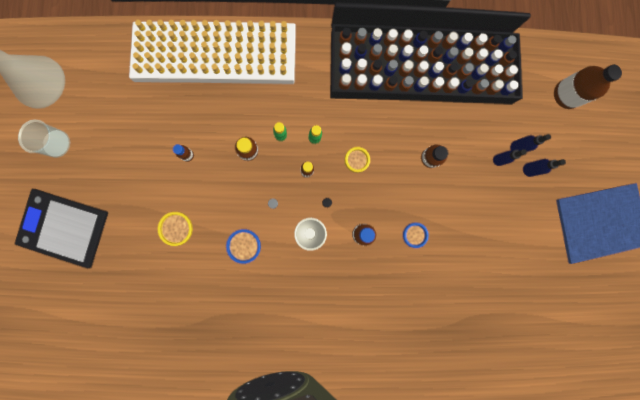

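View pics/scene0.png

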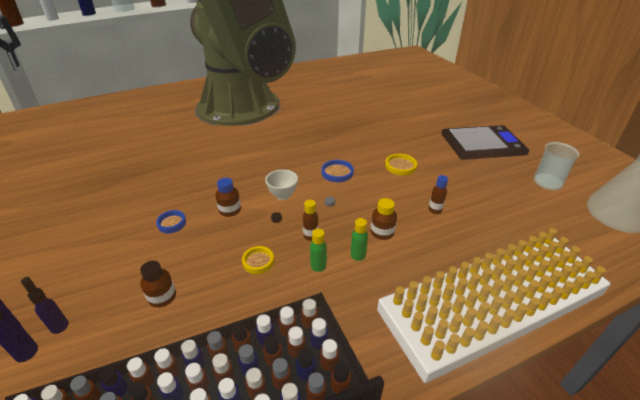

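The top view shows slim_blue (182,150), stout_yellow (246,147), slim_yellow (307,167), stout_blue (366,235), the black-capped bottle (437,155) and the bowl (311,234). The wide stands are at (175,229) yellow and (243,246) blue. The narrow stands are at (358,159) yellow and (415,235) blue. Two green look-alikes stand at (280,131) and (316,133).

```bash
cat > h.py <<'E'
import cv2,numpy as np
from plant import ctrl
def ray(c,p):
    K=np.array(c["K"]);R=np.array(c["R"]);t=np.array(c["t"]).ravel()
    u=cv2.undistortPoints(np.array([[p]],float),K,np.array(c["dist_coeffs"])).ravel()
    return -R.T@t, R.T@np.array([u[0],u[1],1.])
def plane(c,p,z):
    o,d=ray(c,p); return (o+d*(z-o[2])/d[2])[:2]
def proj(c,X):
    r,_=cv2.Rodrigues(np.array(c["R"])); return cv2.projectPoints(np.array([X],float),r,np.array(c["t"]),np.array(c["K"]),np.array(c["dist_coeffs"]))[0].ravel()
def masks(im):
    h=cv2.cvtColor(im,cv2.COLOR_BGR2HSV)
    return {"yel":cv2.inRange(h,(24,150,120),(34,255,255)),"blue":cv2.inRange(h,(105,130,80),(125,255,255)),"green":cv2.inRange(h,(45,120,50),(85,255,255))}
def blobs(im,amin=25):
    out=[]
    for k,m in masks(im).items():
        n,l,s,ce=cv2.connectedComponentsWithStats(m)
        for i in range(1,n):
            if s[i,4]>=amin:
                cn=max(cv2.findContours((l==i).astype(np.uint8),cv2.RETR_EXTERNAL,cv2.CHAIN_APPROX_NONE)[0],key=len)
                e=cv2.fitEllipse(cn) if len(cn)>=5 else None
                out.append((k,s[i].tolist(),ce[i].round(1).tolist(),np.round(e[0],1).tolist() if e else None,np.round(e[1],1).tolist() if e else None))
    return out
E
python3 - <<'E'
from h import *
im=cv2.imread("pics/top0.png");c=ctrl.get_calibration("top")
for b in blobs(im):
    x,y=b[2]
    if 100<y<270 and 130<x<480: print(b,[plane(c,b[3] or b[2],z).round(4).tolist() for z in (.014,.07,.08)])
cv2.imwrite("pics/topz.png",cv2.resize(im[115:265,150:460],None,fx=2.5,fy=2.5,interpolation=cv2.INTER_CUBIC))
im=cv2.imread("pics/scene0.png")
print("scene")
for b in blobs(im):
    x,y=b[2]
    if 150<y<290 and 130<x<460: print(b)
E
```

```text
('yel', [274, 123, 10, 10, 80], [278.9, 127.5], [278.8, 127.5], [9.1, 9.5]) [[0.6972, 0.0512], [0.6846, 0.0486], [0.6823, 0.0481]]
('yel', [311, 126, 10, 10, 80], [315.8, 130.4], [315.7, 130.4], [9.1, 9.4]) [[0.6923, -0.0291], [0.68, -0.0267], [0.6778, -0.0263]]
('yel', [237, 138, 14, 14, 157], [243.6, 144.7], [243.6, 144.7], [12.9, 13.7]) [[0.6582, 0.1266], [0.648, 0.1193], [0.6462, 0.118]]
('yel', [345, 147, 25, 25, 171], [357.2, 158.9], [357.2, 159.2], [23.8, 24.0]) [[0.6307, -0.12], [0.6222, -0.112], [0.6207, -0.1105]]
('yel', [303, 162, 9, 10, 70], [307.3, 166.6], [307.2, 166.6], [8.1, 9.2]) [[0.6127, -0.0116], [0.6053, -0.0103], [0.604, -0.0101]]
('yel', [158, 212, 34, 34, 249], [173.9, 228.9], [174.4, 228.6], [32.4, 33.0]) [[0.4751, 0.271], [0.4763, 0.2547], [0.4766, 0.2518]]
('blue', [174, 145, 10, 10, 80], [178.5, 149.5], [178.5, 149.5], [8.5, 10.1]) [[0.6459, 0.2675], [0.6365, 0.2514], [0.6348, 0.2485]]
('blue', [404, 223, 24, 25, 140], [415.9, 235.4], [415.4, 235.0], [23.3, 23.7]) [[0.4677, -0.2482], [0.4694, -0.2322], [0.4697, -0.2293]]
('blue', [360, 228, 15, 14, 165], [
[... 847 characters left out ...]
29, 12, 15, 154], [317.6, 236.1], [317.7, 236.1], [11.3, 15.5])
('yel', [242, 246, 32, 28, 375], [257.6, 259.7], [257.5, 259.4], [26.2, 30.9])
('blue', [329, 161, 24, 15, 72], [343.7, 164.6], [330.3, 173.1], [22.3, 42.7])
('blue', [322, 163, 25, 18, 96], [330.8, 175.5], [338.2, 167.1], [22.3, 32.1])
('blue', [437, 176, 10, 12, 80], [441.2, 180.9], [441.3, 180.8], [7.6, 11.8])
('blue', [218, 179, 14, 13, 126], [223.8, 184.1], [223.8, 184.2], [10.8, 14.3])
('blue', [157, 211, 27, 21, 168], [170.1, 220.6], [169.7, 220.3], [17.6, 28.3])
('green', [351, 231, 16, 29, 377], [358.2, 245.5], [358.3, 245.0], [15.4, 30.7])
('green', [310, 242, 16, 29, 382], [317.7, 256.4], [317.7, 255.7], [15.7, 31.0])
```

View pics/topz.png

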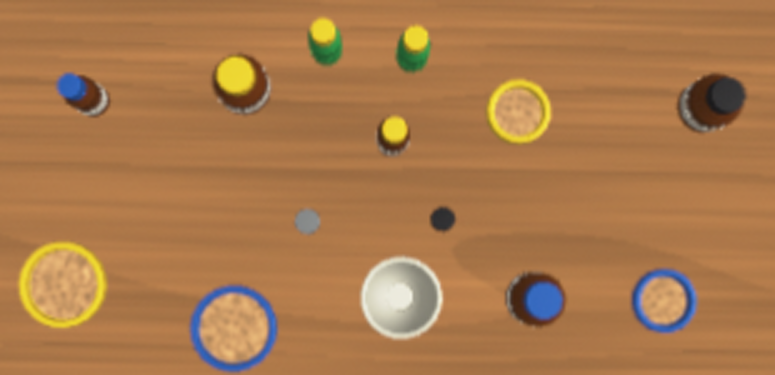

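```bash
cat >> h.py <<'E'
from scipy.spatial.transform import Rotation as Ro
def rot(s): q=s["tool_rot"]; return Ro.from_quat([q[1],q[2],q[3],q[0]]).as_matrix()
def go(x,y,z=None):
    s=ctrl.observe(); R=rot(s); p=np.array(s["tool_pos"]); T=np.array([x,y,p[2] if z is None else z])
    d=R.T@(T-p)*100; n=int(np.ceil(np.abs(d).max()/4.0))
    print("t",round(s["time_s"],2),"tcp",p.round(4),"zax",R[:,2].round(3),"yaw",np.degrees(np.arctan2(R[1,2],R[0,2])).round(1),"tilt",R[:,0].round(3),"open",round(s["opening"],4),"F",np.round(s["ft_force"],1))
    print("delta cm",d.round(2),"rows",n,"per row",(d/max(n,1)).round(2))
E
python3 - <<'E'
from h import *
T=ctrl.get_calibration("top");S=ctrl.get_calibration("scene")
def tri(a,b):
    o1,d1=ray(T,a);o2,d2=ray(S,b)
    A=np.stack([d1,-d2],1);k=np.linalg.lstsq(A,o2-o1,rcond=None)[0]
    p,q=o1+k[0]*d1,o2+k[1]*d2
    return ((p+q)/2).round(4),np.linalg.norm(p-q).round(4)
for n,a,b in [("stY",(243.6,144.7),(385.3,206)),("slY",(307.3,166.6),(309.3,206.1)),("slB",(178.5,149.5),(441.2,180.9)),("stB",(366.7,234.6),(223.8,184.1)),
 ("WY",(174.3,228.7),(400.6,164)),("NY",(357.2,159),(257.5,259.4)),("NB",(415.4,235),(169.8,220.4))]: print(n,*tri(a,b))
print("bowl",plane(T,(311,234),.045),"black",plane(T,(440,153),.07))
go(0.469,-0.132,0.14)
E
```

```text
stY [0.6494 0.1199 0.0608] 0.0012
slY [ 0.6052 -0.0108  0.0699] 0.0007
slB [0.6364 0.2512 0.0703] 0.0002
stB [ 0.4688 -0.1347  0.0619] 0.0023
WY [0.4744 0.2735 0.0041] 0.0013
NY [ 0.6324 -0.1212  0.0058] 0.0001
NB [ 0.4674 -0.2513  0.0067] 0.0019
bowl [ 0.46860677 -0.02052923] black [ 0.63868108 -0.28440181]
t 0.15 tcp [ 0.154  -0.5278  0.2082] zax [ 0.28  -0.96  -0.001] yaw -73.7 tilt [-0.     0.001 -1.   ] open 0.0854 F [-0.9  0.4 -0.3]
delta cm [  6.84  41.33 -29.17] rows 11 per row [ 0.62  3.76 -2.65]
```

```bash
python3 -m crank '[[0,0,0,5.4,-1],[0,0,0,5.4,-1],[0,0,0,5.5,-1],[0,0,0,0,-1]]' 40; python3 -c "
from h import *
go(0.469,-0.134)"
```

```text
time_s: 0.48
tool_pos: [0.1539, -0.5273, 0.2071]
tool_rot: [0.496, 0.504, 0.498, -0.503]
ft_force: [0.1, -1.2, 0.8]
opening: 0.0854
t 0.48 tcp [ 0.1539 -0.5273  0.2071] zax [-0.012 -1.    -0.003] yaw -90.7 tilt [-0.001  0.003 -1.   ] open 0.0854 F [ 0.1 -1.2  0.8]
delta cm [  0.1   31.02 -39.72] rows 10 per row [ 0.01  3.1  -3.97]
```

```bash
python3 -m crank '[[0,2.5,-3.2,0,-1],[0,2.5,-3.2,0,-1],[0,2.5,-3.2,0,-1],[0,2.5,-3.2,0,-1],[0,2.5,-3.2,0,-1],[0,2.5,-3.2,0,-1],[0,2.5,-3.2,0,-1],[0,2.5,-3.2,0,-1]]'; python3 -c "
from h import *
go(0.469,-0.134)"
```

```text
time_s: 1.15
tool_pos: [0.3553, -0.2672, 0.2057]
tool_rot: [0.499, 0.5, 0.503, -0.498]
ft_force: [0.4, -0.4, 0.4]
opening: 0.0852
t 1.15 tcp [ 0.3553 -0.2672  0.2057] zax [ 0.004 -1.    -0.005] yaw -89.7 tilt [-0.002  0.005 -1.   ] open 0.0852 F [ 0.4 -0.4  0.4]
delta cm [  0.04  11.43 -13.26] rows 4 per row [ 0.01  2.86 -3.32]
```

```bash
python3 -m crank '[[0,2.8,-3.3,0,-1],[0,2.8,-3.3,0,-1],[0,2.8,-3.3,0,-1],[0,2.8,-3.3,0,-1],[0,0,0,0,-1],[0,0,0,0,-1]]'; python3 -c "
from h import *
go(0.469,-0.134,.1)
cv2.imwrite('pics/w1.png',ctrl.snapshot('wrist'))"
```

```text
time_s: 1.65
tool_pos: [0.4635, -0.1314, 0.2063]
tool_rot: [0.507, 0.493, 0.51, -0.49]
ft_force: [0.5, -0.1, -0.1]
opening: 0.0856
t 1.65 tcp [ 0.4635 -0.1314  0.2063] zax [ 0.033 -0.999 -0.005] yaw -88.1 tilt [-0.001  0.005 -1.   ] open 0.0856 F [ 0.5 -0.1 -0.1]
delta cm [10.62  0.54  0.33] rows 3 per row [3.54 0.18 0.11]
```

View pics/w1.png

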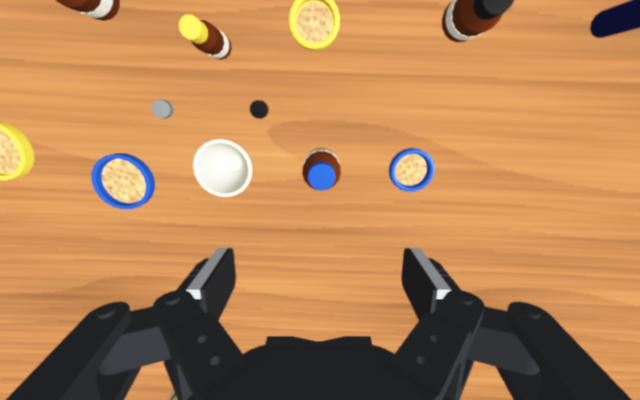

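The wrist view shows stout_blue's cap at (321,176), between the bowl (222,168) and the narrow blue stand (411,170), and nothing lies under the fingers. I'll use this view to check the positions again.

```bash
python3 -c "
from h import *
im=cv2.imread('pics/w1.png');c=ctrl.get_calibration('wrist')
for b in blobs(im):
    print(b[0],b[1],b[3],b[4],[plane(c,b[3] or b[2],z).round(4).tolist() for z in (.014,.066,.075)])"
python3 -m crank '[[3,0.2,0.1,0,-1],[3,0.2,0.1,0,-1],[3,0.1,0.1,0,-1],[0,0,0,0,-1]]'; python3 -c "
from h import *
go(0.469,-0.134,.013)"
```

```text
yel [289, 0, 48, 49, 199] [314.9, 19.0] [50.4, 56.9] [[0.6341, -0.1213], [0.6203, -0.1225], [0.6179, -0.1228]]
yel [295, 0, 23, 18, 66] [298.5, -0.4] [10.8, 15.9] [[0.6516, -0.1031], [0.6353, -0.107], [0.6324, -0.1077]]
yel [324, 0, 12, 39, 113] [322.1, 20.8] [24.6, 40.8] [[0.6326, -0.1292], [0.619, -0.1293], [0.6167, -0.1294]]
yel [179, 15, 28, 27, 426] [192.4, 28.2] [21.4, 31.5] [[0.6204, 0.0139], [0.6086, -0.007], [0.6066, -0.0106]]
yel [0, 122, 34, 58, 774] [1.2, 150.9] [49.4, 61.0] [[0.4762, 0.2621], [0.4853, 0.2052], [0.4869, 0.1953]]
blue [390, 149, 44, 42, 554] [411.2, 169.6] [40.6, 43.3] [[0.4707, -0.2486], [0.4807, -0.2314], [0.4824, -0.2284]]
blue [92, 154, 62, 55, 1051] [122.6, 180.7] [52.1, 62.7] [[0.4435, 0.1206], [0.4573, 0.0842], [0.4597, 0.0779]]
blue [308, 162, 27, 28, 594] [320.9, 175.6] [26.2, 27.0] [[0.4591, -0.1341], [0.4707, -0.1335], [0.4727, -0.1334]]
time_s: 2.03
tool_pos: [0.4677, -0.138, 0.1152]
tool_rot: [0.509, 0.493, 0.508, -0.489]
ft_force: [-0.8, 0.4, -1.2]
opening: 0.0858
t 2.03 tcp [ 0.4677 -0.138   0.1152] zax [ 0.035 -0.999 -0.003] yaw -88.0 tilt [ 0.004  0.003 -1.   ] open 0.0858 F [-0.8  0.4 -1.2]
delta cm [10.23  0.1  -0.37] rows 3 per row [ 3.41  0.03 -0.12]
```

```bash
python3 -m crank '[[3,0.1,-0.3,0,-1],[3,0,0,0,-1],[2.5,0,0,0,-1],[0,0,0,0,-1],[0,0,0,0,-1]]'; python3 -c "
from h import *
go(0.4695,-0.134,.013)"
```

```text
time_s: 2.45
tool_pos: [0.4692, -0.1404, 0.0337]
tool_rot: [0.51, 0.494, 0.507, -0.489]
ft_force: [-0.4, 0.2, 1.5]
opening: 0.0852
t 2.45 tcp [ 0.4692 -0.1404  0.0337] zax [ 0.033 -0.999 -0.001] yaw -88.1 tilt [ 0.008  0.001 -1.   ] open 0.0852 F [-0.4  0.2  1.5]
delta cm [ 2.07  0.03 -0.64] rows 1 per row [ 2.07  0.03 -0.64]
```

```bash
python3 -m crank '[[1,0,-0.6,0,-1],[1,0,0,0,-1],[0,0,0,0,-1],[0,0,0,0,-1]]'; python3 -c "
from h import *
go(0.4695,-0.134,.013)"
```

```text
time_s: 2.78
tool_pos: [0.4715, -0.1359, 0.0178]
tool_rot: [0.512, 0.495, 0.504, -0.488]
ft_force: [-0.2, 0.0, 0.3]
opening: 0.0856
t 2.78 tcp [ 0.4715 -0.1359  0.0178] zax [ 0.033 -0.999  0.002] yaw -88.1 tilt [ 0.015 -0.002 -1.   ] open 0.0856 F [-0.2  0.   0.3]
delta cm [ 0.48 -0.21 -0.2 ] rows 1 per row [ 0.48 -0.21 -0.2 ]
```

```bash
python3 -m crank '[[0.4,-0.2,-0.2,0,0],[0,0,0,0,0.4],[0,0,0,0,1],[0,0,0,0,1],[0,0,0,0,1],[0,0,0,0,1]]' 40; python3 -c "
from h import *
go(0.4695,-0.134,.013)
cv2.imwrite('pics/w2.png',ctrl.snapshot('wrist'))"
```

```text
time_s: 3.28
tool_pos: [0.4705, -0.1341, 0.0159]
tool_rot: [0.514, 0.495, 0.503, -0.488]
ft_force: [-0.7, -0.1, -1.4]
opening: 0.042
t 3.28 tcp [ 0.4705 -0.1341  0.0159] zax [ 0.034 -0.999  0.003] yaw -88.1 tilt [ 0.018 -0.003 -1.   ] open 0.042 F [-0.7 -0.1 -1.4]
delta cm [ 0.29 -0.1  -0.01] rows 1 per row [ 0.29 -0.1  -0.01]
```

View pics/w2.png

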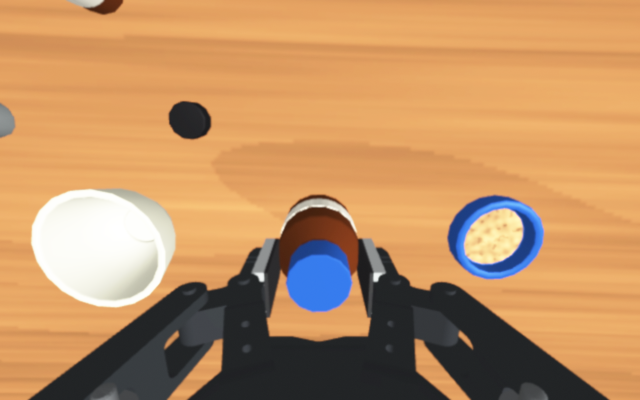

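The pads are on stout_blue, but the opening reads 42 mm instead of 46, so they may be catching the shoulder. I'll open, go lower and grip again.

```bash
python3 -m crank '[[0,0,0,0,0],[0,0,0,0,-0.5],[0,0,0,0,-0.5],[0.6,-0.1,0,0,-0.5],[0.2,0,0,0,-0.5]]' 40; python3 -c "
from h import *
go(0.4695,-0.134,.009)
cv2.imwrite('pics/w3.png',ctrl.snapshot('wrist'))"
```

```text
time_s: 3.75
tool_pos: [0.4698, -0.1342, 0.0076]
tool_rot: [0.514, 0.495, 0.503, -0.488]
ft_force: [-0.1, -0.0, -0.2]
opening: 0.0639
t 3.75 tcp [ 0.4698 -0.1342  0.0076] zax [ 0.034 -0.999  0.004] yaw -88.1 tilt [ 0.019 -0.003 -1.   ] open 0.0639 F [-0.1 -0.  -0.2]
delta cm [-0.14 -0.03 -0.02] rows 1 per row [-0.14 -0.03 -0.02]
```

View pics/w3.png

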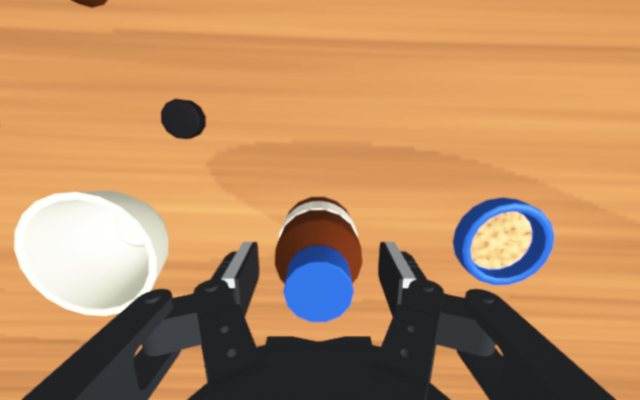

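The bottle stands centred between the open pads at (320,250), and it is still upright. Closing now.

```bash
python3 -m crank '[[0,0,0,0,0],[0,0,0,0,0.4],[0,0,0,0,0.6],[0,0,0,0,0.6],[0,0,0,0,0.6]]' 40; python3 -c "
from h import *
go(0.4695,-0.134,.009)"
```

```text
time_s: 4.22
tool_pos: [0.4699, -0.1341, 0.0076]
tool_rot: [0.514, 0.495, 0.503, -0.488]
ft_force: [0.2, 0.8, 0.4]
opening: 0.044
t 4.22 tcp [ 0.4699 -0.1341  0.0076] zax [ 0.034 -0.999  0.003] yaw -88.1 tilt [ 0.018 -0.003 -1.   ] open 0.044 F [0.2 0.8 0.4]
delta cm [-0.14 -0.03 -0.01] rows 1 per row [-0.14 -0.03 -0.01]
```

```bash
python3 -m crank '[[-1,0,0,0,1],[-2.5,0,0,0,1],[-2.5,0,0,0,1],[-2.5,0,0,0,1],[-2.5,0,0,0,1],[0,0,0,0,1]]' 40; python3 -c "
from h import *
go(0.4410,0.122)
cv2.imwrite('pics/w4.png',ctrl.snapshot('wrist'))"
```

```text
time_s: 4.72
tool_pos: [0.4664, -0.1334, 0.1239]
tool_rot: [0.512, 0.495, 0.504, -0.488]
ft_force: [1.6, -1.0, -0.0]
opening: 0.0436
t 4.72 tcp [ 0.4664 -0.1334  0.1239] zax [ 0.033 -0.999  0.002] yaw -88.1 tilt [ 0.014 -0.001 -1.   ] open 0.0436 F [ 1.6 -1.  -0. ]
delta cm [ -0.07  -1.69 -25.61] rows 7 per row [-0.01 -0.24 -3.66]
```

View pics/w4.png

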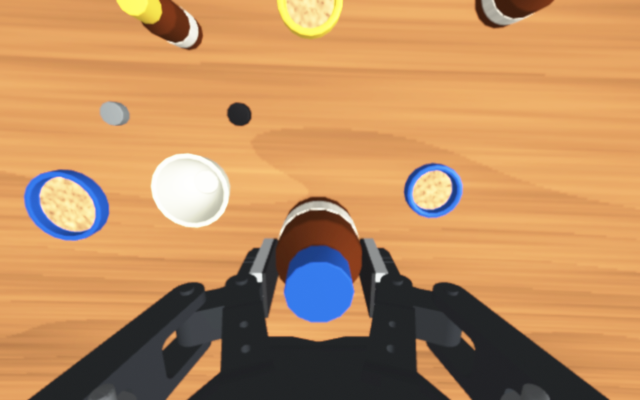

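stout_blue is held upright at (318,250) and clear of the table. Next I'll carry it to the wide blue stand.

```bash
python3 -m crank '[[0,-0.2,-2,0,1],[0,-0.2,-3.7,0,1],[0,-0.2,-3.7,0,1],[0,-0.2,-3.7,0,1],[0,-0.2,-3.7,0,1],[0,-0.2,-3.7,0,1],[0,-0.2,-2,0,1],[0,0,0,0,1]]'; python3 -c "
from h import *
go(0.4410,0.122)"
```

```text
time_s: 5.43
tool_pos: [0.44, 0.0993, 0.118]
tool_rot: [0.509, 0.494, 0.505, -0.491]
ft_force: [-0.3, -0.2, -1.2]
opening: 0.0436
t 5.43 tcp [0.44   0.0993 0.118 ] zax [ 0.028 -1.     0.002] yaw -88.4 tilt [ 0.008 -0.001 -1.   ] open 0.0436 F [-0.3 -0.2 -1.2]
delta cm [-0.    0.16 -2.27] rows 1 per row [-0.    0.16 -2.27]
```

```bash
python3 -m crank '[[0,0.2,-1.5,0,1],[0,0,-0.6,0,1],[0,0,0,0,1],[0,0,0,0,1]]'; python3 -c "
from h import *
go(0.4410,0.122,.02)
cv2.imwrite('pics/w5.png',ctrl.snapshot('wrist'));im=ctrl.snapshot('top');cv2.imwrite('pics/t5.png',im)
c=ctrl.get_calibration('wrist')
for b in blobs(cv2.imread('pics/w5.png'),60): print(b[0],b[1],b[3],plane(c,b[3],.014).round(4))"
```

```text
time_s: 5.77
tool_pos: [0.4397, 0.1212, 0.1159]
tool_rot: [0.509, 0.492, 0.506, -0.492]
ft_force: [-1.3, 0.1, -0.7]
opening: 0.0441
t 5.77 tcp [0.4397 0.1212 0.1159] zax [ 0.031 -1.     0.003] yaw -88.2 tilt [ 0.004 -0.003 -1.   ] open 0.0441 F [-1.3  0.1 -0.7]
delta cm [ 9.59  0.1  -0.1 ] rows 3 per row [ 3.2   0.03 -0.03]
yel [116, 108, 87, 80, 1506] [158.5, 147.3] [0.4782 0.2702]
blue [279, 153, 74, 59, 851] [315.7, 187.9] [0.4438 0.1234]
blue [285, 246, 69, 76, 4156] [318.5, 284.1] [0.3364 0.1173]
```

View pics/w5.png

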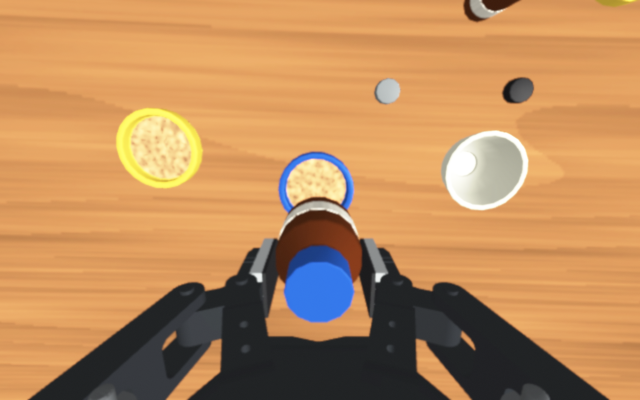

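The stand's rim (316,188) lies ahead of the bottle in the view, as it should. It casts to (0.442,0.123). Lowering.

```bash
python3 -m crank '[[2,0.1,-0.1,0,1],[2.5,0.1,0,0,1],[2.5,0,0,0,1],[0.8,0,0,0,1],[0,0,0,0,1],[0,0,0,0,1]]'; python3 -c "
from h import *
go(0.4420,0.1225,.013)"
```

```text
time_s: 6.37
tool_pos: [0.444, 0.1179, 0.0372]
tool_rot: [0.509, 0.495, 0.504, -0.492]
ft_force: [0.6, -0.3, -0.7]
opening: 0.0437
t 6.37 tcp [0.444  0.1179 0.0372] zax [ 0.025 -1.     0.002] yaw -88.6 tilt [ 0.007 -0.002 -1.   ] open 0.0437 F [ 0.6 -0.3 -0.7]
delta cm [ 2.41 -0.21 -0.47] rows 1 per row [ 2.41 -0.21 -0.47]
```

```bash
python3 -m crank '[[0,-0.2,-0.4,0,1],[0.6,0,0,0,1],[0.6,0,0,0,1],[0,0,0,0,1],[0,0,0,0,1]]'; python3 -c "
from h import *
go(0.4420,0.1225,.0118)
cv2.imwrite('pics/s6.png',cv2.resize(ctrl.snapshot('scene')[100:300,150:450],None,fx=2.6,fy=2.6))"
```

```text
time_s: 6.78
tool_pos: [0.4439, 0.1223, 0.028]
tool_rot: [0.51, 0.497, 0.502, -0.491]
ft_force: [0.3, -0.1, -0.5]
opening: 0.0441
t 6.78 tcp [0.4439 0.1223 0.028 ] zax [ 0.024 -1.     0.001] yaw -88.6 tilt [ 0.013 -0.001 -1.   ] open 0.0441 F [ 0.3 -0.1 -0.5]
delta cm [ 1.61 -0.21 -0.03] rows 1 per row [ 1.61 -0.21 -0.03]
```

View pics/s6.png

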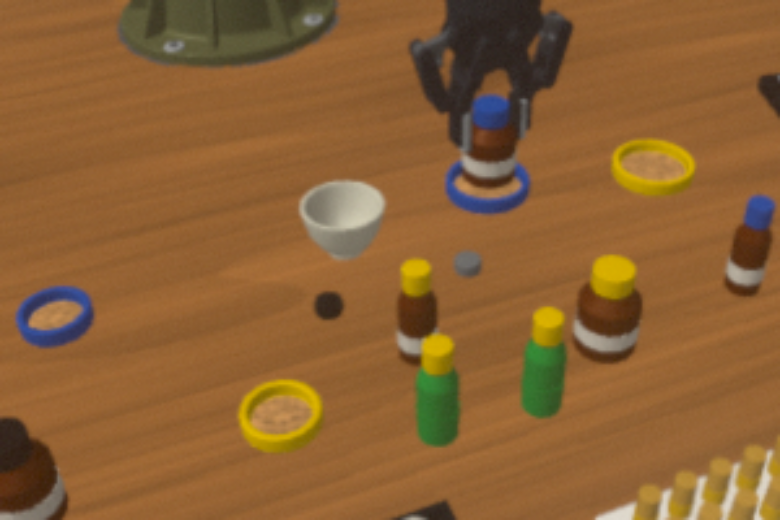

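The scene view shows stout_blue just above the wide blue stand (488,185) and lined up with it. I'll lower it the last 16 mm.

```bash
python3 -m crank '[[0.5,-0.2,0,0,1],[0.5,0,0,0,1],[0.3,0,0,0,1],[0.2,0,0,0,1],[0,0,0,0,1]]'; python3 -c "
from h import *
go(0.4420,0.1225,.0118)"
```

```text
time_s: 7.25
tool_pos: [0.442, 0.1223, 0.0116]
tool_rot: [0.51, 0.497, 0.502, -0.491]
ft_force: [0.3, 0.4, 1.1]
opening: 0.0439
t 7.25 tcp [0.442  0.1223 0.0116] zax [ 0.025 -1.     0.001] yaw -88.6 tilt [ 0.014 -0.001 -1.   ] open 0.0439 F [0.3 0.4 1.1]
delta cm [-0.02  0.   -0.02] rows 1 per row [-0.02  0.   -0.02]
```

```bash
python3 -m crank '[[0.05,0,0,0,1],[0,0,0,0,0.2],[0,0,0,0,0],[0,0,0,0,-0.5],[0,0,0,0,-0.7],[0,0,0,0,-1],[0,0,0,0,-1]]'; python3 -c "
from h import *
go(0.4420,0.1225,.11)
im=ctrl.snapshot('wrist');cv2.imwrite('pics/w7.png',im)"
```

```text
time_s: 7.83
tool_pos: [0.4427, 0.1224, 0.0121]
tool_rot: [0.51, 0.497, 0.502, -0.49]
ft_force: [0.3, 0.5, -0.1]
opening: 0.0851
t 7.83 tcp [0.4427 0.1224 0.0121] zax [ 0.025 -1.     0.001] yaw -88.6 tilt [ 0.015 -0.001 -1.   ] open 0.0851 F [ 0.3  0.5 -0.1]
delta cm [-9.79  0.08 -0.  ] rows 3 per row [-3.26  0.03 -0.  ]
```

View pics/w7.png

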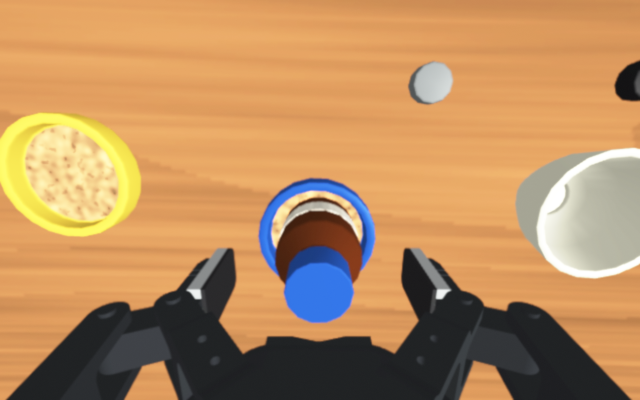

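stout_blue is sitting inside the wide blue stand's ring (317,230), and the fingers are clear of it. I'll retreat and move over slim_yellow.

```bash
python3 -m crank '[[-1.5,0,0,0,-1],[-3.5,0,0,0,-1],[-3.5,0,0,0,-1],[-3,0,0,0,-1],[0,2,1.5,0,-1],[0,3,2.5,0,-1],[0,3,2.5,0,-1],[0,3,2.5,0,-1]]' ; python3 -c "
from h import *
go(0.605,-0.0105)"
```

```text
time_s: 8.55
tool_pos: [0.5529, 0.0359, 0.1356]
tool_rot: [0.512, 0.495, 0.504, -0.489]
ft_force: [-0.6, 0.0, 0.5]
opening: 0.0851
t 8.55 tcp [0.5529 0.0359 0.1356] zax [ 0.032 -0.999  0.001] yaw -88.2 tilt [ 0.015 -0.001 -1.   ] open 0.0851 F [-0.6  0.   0.5]
delta cm [0.08 5.06 4.8 ] rows 2 per row [0.04 2.53 2.4 ]
```

```bash
python3 -m crank '[[0,2,2,0,-0.3],[0,1.8,1.8,0,-0.3],[0,0.4,0.3,0,-0.3],[0,0,0,0,-0.3]]' ; python3 -c "
from h import *
go(0.605,-0.0105,.05)
im=ctrl.snapshot('wrist');c=ctrl.get_calibration('wrist');cv2.imwrite('pics/w8.png',im)
for b in blobs(im,60): print(b[0],b[1],b[3],[plane(c,b[3],z).round(4).tolist() for z in (.014,.066,.075)])"
```

```text
time_s: 8.88
tool_pos: [0.6019, -0.011, 0.1355]
tool_rot: [0.511, 0.497, 0.502, -0.49]
ft_force: [-0.7, 0.5, -0.5]
opening: 0.0556
t 8.88 tcp [ 0.6019 -0.011   0.1355] zax [ 0.027 -1.     0.002] yaw -88.4 tilt [ 0.016 -0.002 -1.   ] open 0.0556 F [-0.7  0.5 -0.5]
delta cm [ 8.55  0.18 -0.06] rows 3 per row [ 2.85  0.06 -0.02]
yel [228, 83, 31, 29, 265] [242.7, 97.5] [[0.6885, 0.0638], [0.686, 0.0509], [0.6856, 0.0486]]
yel [329, 93, 23, 29, 111] [342.7, 106.8] [[0.6829, -0.032], [0.6814, -0.0276], [0.6811, -0.0269]]
yel [138, 124, 46, 38, 1301] [160.0, 141.7] [[0.6445, 0.1474], [0.6499, 0.1194], [0.6508, 0.1146]]
yel [399, 134, 39, 54, 209] [426.9, 160.4] [[0.6335, -0.12], [0.6409, -0.0998], [0.6422, -0.0963]]
yel [416, 138, 35, 46, 283] [426.1, 159.9] [[0.634, -0.1191], [0.6413, -0.0991], [0.6426, -0.0956]]
yel [307, 188, 24, 27, 280] [318.2, 201.2] [[0.5873, -0.0111], [0.603, -0.0105], [0.6057, -0.0104]]
yel [33, 257, 75, 59, 1727] [70.6, 285.6] [[0.4791, 0.268], [0.5143, 0.2183], [0.5204, 0.2097]]
blue [0, 142, 12, 22, 202] [4.6, 153.6] [[0.6279, 0.3004], [0.6363, 0.2448], [0.6377, 0.2352]]
blue [491, 278, 53, 46, 878] [517.9, 299.1] [[0.4747, -0.2469], [0.5107, -0.2039], [0.5169, -0.1965]]
blue [186, 285, 22, 10, 150] [196.3, 289.2] [[0.4772, 0.1267], [0.5128, 0.1024], [0.5189, 0.0982]]
blue [180, 344, 19, 24, 166] [189.6, 357.3] [[0.38, 0.1432], [0.433, 0.116], [0.4422, 0.1113]]
green [243, 83, 32, 34, 512] [253.2, 100.0] [[0.6866, 0.0539], [0.6844, 0.0428], [0.684, 0.0408]]
green [323, 92, 26, 33, 204] [342.2, 107.0] [[0.6827, -0.0315], [0.6812, -0.0273], [0.681, -0.0265]]
```

View pics/w8.png

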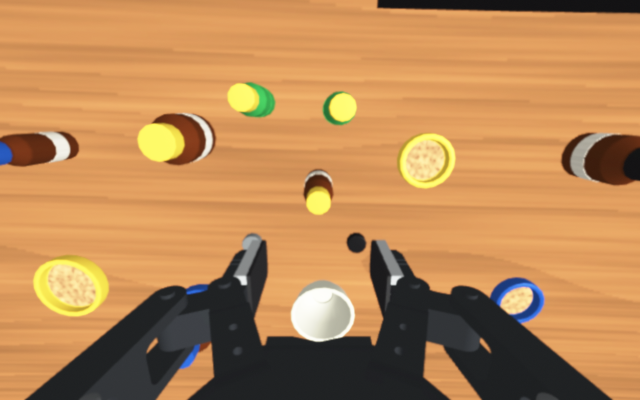

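slim_yellow (cap at (318,201), brown body) is centred between the fingers at (0.6055,-0.0105). The green ones at (250,99) and (341,107) are well ahead of it. Descending.

```bash
python3 -m crank '[[3,0.2,0,0,-0.3],[3.2,0,0,0,-0.3],[2.5,0,0,0,-0.3],[0,0,0,0,-0.3]]' ; python3 -c "
from h import *
go(0.6055,-0.0105,.011)"
```

```text
time_s: 9.27
tool_pos: [0.6037, -0.0076, 0.0479]
tool_rot: [0.513, 0.497, 0.502, -0.488]
ft_force: [-0.0, 0.3, -1.1]
opening: 0.0555
t 9.27 tcp [ 0.6037 -0.0076  0.0479] zax [ 0.03  -1.     0.002] yaw -88.3 tilt [ 0.02  -0.002 -1.   ] open 0.0555 F [-0.   0.3 -1.1]
delta cm [3.7  0.1  0.28] rows 1 per row [3.7  0.1  0.28]
```

```bash
python3 -m crank '[[1,0.1,0.3,0,-0.3],[1.2,0,0,0,-0.3],[1,0,0,0,-0.3],[0.3,0,0,0,-0.3],[0,0,0,0,-0.3]]' ; python3 -c "
from h import *
go(0.6055,-0.0105,.011)
im=ctrl.snapshot('wrist');cv2.imwrite('pics/w9.png',im)"
```

```text
time_s: 9.68
tool_pos: [0.6059, -0.0088, 0.014]
tool_rot: [0.514, 0.497, 0.502, -0.487]
ft_force: [0.3, -0.0, 0.5]
opening: 0.0555
t 9.68 tcp [ 0.6059 -0.0088  0.014 ] zax [ 0.032 -0.999  0.002] yaw -88.1 tilt [ 0.023 -0.002 -1.   ] open 0.0555 F [ 0.3 -0.   0.5]
delta cm [ 0.3  -0.05  0.17] rows 1 per row [ 0.3  -0.05  0.17]
```

View pics/w9.png

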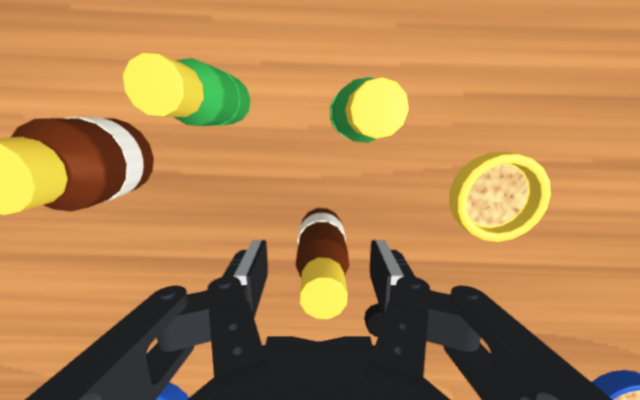

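slim_yellow (323,255) is between the pads and about 2 mm off centre. I'll nudge across and close.

```bash
python3 -m crank '[[0.2,0,0.2,0,-0.3],[0,0,0,0,0],[0,0,0,0,0.3],[0,0,0,0,0.6],[0,0,0,0,1],[0,0,0,0,1],[0,0,0,0,1]]' 40; python3 -c "
from h import *
go(0.6055,-0.0105,.1)"
```

```text
time_s: 10.32
tool_pos: [0.6075, -0.0113, 0.0149]
tool_rot: [0.515, 0.498, 0.501, -0.486]
ft_force: [0.1, 0.1, -0.6]
opening: 0.0256
t 10.32 tcp [ 0.6075 -0.0113  0.0149] zax [ 0.032 -0.999  0.003] yaw -88.2 tilt [ 0.027 -0.002 -1.   ] open 0.0256 F [ 0.1  0.1 -0.6]
delta cm [-8.51  0.03 -0.06] rows 3 per row [-2.84  0.01 -0.02]
```

```bash
python3 -m crank '[[-1,0,0,0,1],[-2.5,0,0,0,1],[-2.5,0,0,0,1],[-2.5,0,0,0,1],[0,0.4,1.5,0,1],[0,0.6,3,0,1],[0,0.6,3,0,1],[0,0.6,2.5,0,1]]'; python3 -c "
from h import *
go(0.633,-0.1205)"
```

```text
time_s: 10.98
tool_pos: [0.6306, -0.1096, 0.1095]
tool_rot: [0.517, 0.496, 0.502, -0.484]
ft_force: [0.6, -0.1, -1.3]
opening: 0.0263
t 10.98 tcp [ 0.6306 -0.1096  0.1095] zax [ 0.039 -0.999  0.003] yaw -87.7 tilt [ 0.028 -0.002 -1.   ] open 0.0263 F [ 0.6 -0.1 -1.3]
delta cm [0.01 0.2  1.1 ] rows 1 per row [0.01 0.2  1.1 ]
```

```bash
python3 -m crank '[[0,0.1,0.9,0,1],[0,0,0,0,1],[0,0,0,0,1]]'; python3 -c "
from h import *
go(0.633,-0.1205,.045)
im=ctrl.snapshot('wrist');c=ctrl.get_calibration('wrist');cv2.imwrite('pics/w10.png',im)
for b in blobs(im,60): print(b[0],b[1],b[3],[plane(c,b[3],z).round(4).tolist() for z in (.014,.17)])"
```

```text
time_s: 11.23
tool_pos: [0.6322, -0.1241, 0.1101]
tool_rot: [0.517, 0.498, 0.5, -0.485]
ft_force: [-0.9, 0.8, -0.8]
opening: 0.0262
t 11.23 tcp [ 0.6322 -0.1241  0.1101] zax [ 0.034 -0.999  0.004] yaw -88.0 tilt [ 0.029 -0.003 -1.   ] open 0.0262 F [-0.9  0.8 -0.8]
delta cm [ 6.51 -0.1  -0.38] rows 2 per row [ 3.25 -0.05 -0.19]
yel [48, 121, 50, 30, 590] [72.3, 134.4] [[0.6815, 0.0976], [0.6942, -0.0312]]
yel [164, 132, 39, 30, 352] [181.6, 146.4] [[0.6746, 0.0021], [0.6913, -0.0702]]
yel [0, 160, 27, 39, 698] [11.0, 178.9] [[0.6387, 0.1605], [0.6766, -0.0054]]
yel [286, 166, 54, 53, 229] [313.0, 191.0] [[0.6369, -0.1187], [0.6759, -0.1197]]
yel [328, 177, 11, 39, 129] [331.6, 195.4] [[0.6332, -0.1367], [0.6744, -0.1271]]
yel [296, 261, 48, 57, 882] [319.2, 293.7] [[0.5253, -0.1287], [0.6302, -0.1238]]
blue [504, 0, 23, 6, 87] [515.0, 2.0] [[0.7982, -0.2756], [0.742, -0.184]]
blue [56, 321, 68, 34, 798] [87.3, 339.7] [[0.461, 0.1225], [0.6039, -0.0209]]
blue [443, 329, 10, 16, 81] [447.1, 337.1] [[0.4759, -0.2718], [0.61, -0.1824]]
blue [402, 343, 18, 18, 110] [408.9, 351.6] [[0.455, -0.232], [0.6014, -0.1661]]
blue [23, 380, 33, 20, 215] [39.9, 388.1] [[0.3939, 0.1861], [0.5764, 0.0051]]
green [84, 116, 67, 36, 1760] [116.0, 132.4] [[0.6848, 0.059], [0.6955, -0.0469]]
green [185, 125, 47, 36, 974] [207.2, 141.3] [[0.6801, -0.0214], [0.6936, -0.0799]]
```

View pics/w10.png

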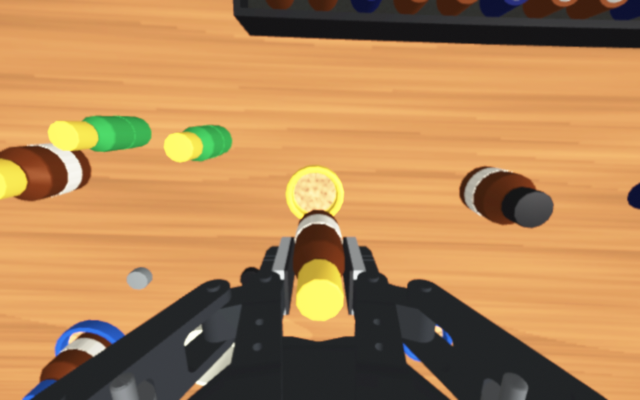

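The narrow yellow stand (315,193) is directly ahead of the bottle, at about (0.633,-0.121). Lowering.

```bash
python3 -m crank '[[2.5,-0.1,-0.4,0,1],[2.5,0,0,0,1],[1,0,0,0,1],[0,0,0,0,1]]'; python3 -c "
from h import *
go(0.633,-0.121,.02)"
```

```text
time_s: 11.62
tool_pos: [0.633, -0.1153, 0.0498]
tool_rot: [0.518, 0.497, 0.501, -0.483]
ft_force: [0.1, -0.5, -1.4]
opening: 0.0258
t 11.62 tcp [ 0.633  -0.1153  0.0498] zax [ 0.039 -0.999  0.004] yaw -87.8 tilt [ 0.031 -0.003 -1.   ] open 0.0258 F [ 0.1 -0.5 -1.4]
delta cm [ 2.98 -0.12  0.55] rows 1 per row [ 2.98 -0.12  0.55]
```

```bash
python3 -m crank '[[0.5,-0.1,0.4,0,1],[0.4,0,0,0,1],[0,0,0,0,1],[0,0,0,0,1]]'; python3 -c "
from h import *
go(0.633,-0.121,.019)"
```

```text
time_s: 11.95
tool_pos: [0.6332, -0.1182, 0.0426]
tool_rot: [0.519, 0.497, 0.501, -0.482]
ft_force: [-0.3, 0.6, -0.7]
opening: 0.0262
t 11.95 tcp [ 0.6332 -0.1182  0.0426] zax [ 0.041 -0.999  0.004] yaw -87.7 tilt [ 0.033 -0.003 -0.999] open 0.0262 F [-0.3  0.6 -0.7]
delta cm [ 2.36 -0.11  0.27] rows 1 per row [ 2.36 -0.11  0.27]
```

```bash
python3 -m crank '[[0.5,-0.1,0.3,0,1],[0.6,0,0,0,1],[0.5,0,0,0,1]]'; python3 -c "
from h import *
go(0.633,-0.121,.019)
cv2.imwrite('pics/s11.png',cv2.resize(ctrl.snapshot('scene')[170:300,200:400],None,fx=3.9,fy=3.9))"
```

```text
time_s: 12.2
tool_pos: [0.6342, -0.1221, 0.0283]
tool_rot: [0.521, 0.498, 0.499, -0.482]
ft_force: [-1.3, -0.1, -0.7]
opening: 0.0262
t 12.2 tcp [ 0.6342 -0.1221  0.0283] zax [ 0.041 -0.999  0.006] yaw -87.7 tilt [ 0.037 -0.004 -0.999] open 0.0262 F [-1.3 -0.1 -0.7]
delta cm [ 0.93 -0.15 -0.12] rows 1 per row [ 0.93 -0.15 -0.12]
```

View pics/s11.png

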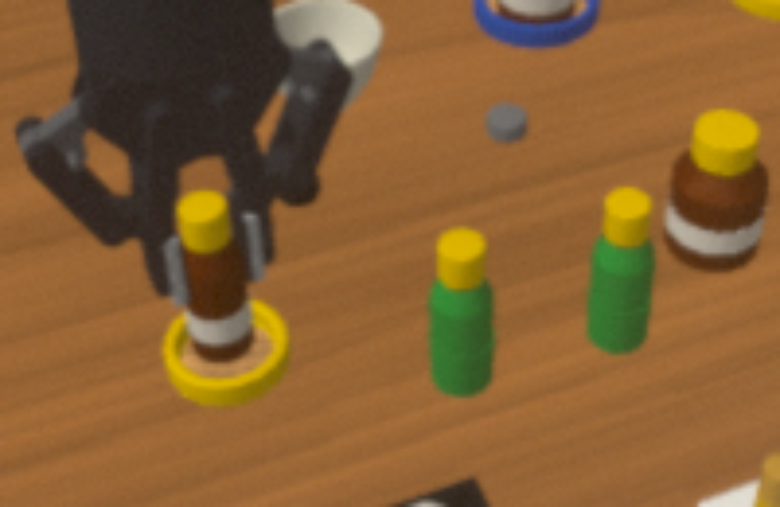

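slim_yellow's base is just over the yellow ring's well (222,345). I'll finish lowering and release.

```bash
python3 -m crank '[[0.5,-0.1,-0.1,0,1],[0.3,0,0,0,1],[0.1,0,0,0,1],[0,0,0,0,1]]'; python3 -c "
from h import *
go(0.633,-0.121,.019)"
```

```text
time_s: 12.58
tool_pos: [0.6339, -0.1211, 0.0183]
tool_rot: [0.521, 0.498, 0.499, -0.481]
ft_force: [1.4, -0.4, -0.6]
opening: 0.0261
t 12.58 tcp [ 0.6339 -0.1211  0.0183] zax [ 0.04  -0.999  0.006] yaw -87.7 tilt [ 0.038 -0.004 -0.999] open 0.0261 F [ 1.4 -0.4 -0.6]
delta cm [-0.07 -0.08 -0.01] rows 1 per row [-0.07 -0.08 -0.01]
```

```bash
python3 -m crank '[[0.05,0,0,0,0.6],[0,0,0,0,0.3],[0,0,0,0,0],[0,0,0,0,-0.5],[-0.3,0,0,0,-0.6]]'; python3 -c "
from h import *
go(0.633,-0.121,.1)
im=ctrl.snapshot('wrist');cv2.imwrite('pics/w12.png',im)"
```

```text
time_s: 13.0
tool_pos: [0.6336, -0.1209, 0.02]
tool_rot: [0.52, 0.498, 0.499, -0.481]
ft_force: [0.3, -0.0, 0.2]
opening: 0.0649
t 13.0 tcp [ 0.6336 -0.1209  0.02  ] zax [ 0.04  -0.999  0.005] yaw -87.7 tilt [ 0.038 -0.004 -0.999] open 0.0649 F [ 0.3 -0.   0.2]
delta cm [-8.    0.24  0.05] rows 2 per row [-4.    0.12  0.03]
```

View pics/w12.png

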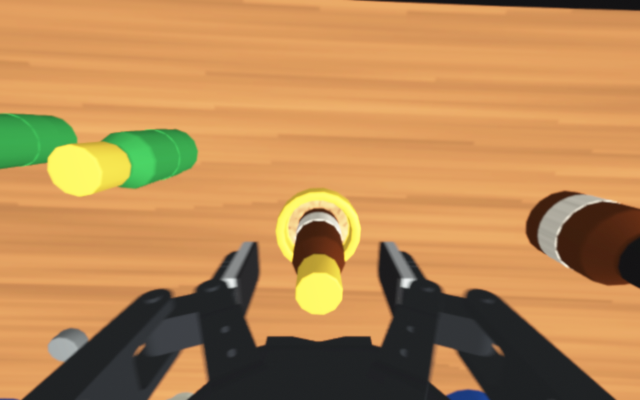

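slim_yellow is inside its yellow ring (318,230) and released. Next is stout_yellow, with the jaws only partly open because a green bottle is close.

```bash
python3 -m crank '[[-1.5,0,0,0,-0.5],[-3.5,0,0,0,-0.5],[-4,0,0,0,-0.5],[-3.5,0,0,0,-0.5],[0,0.2,-2,0,-0.5],[0,0.3,-4,0,-0.5],[0,0.3,-4,0,-0.5],[0,0.3,-4,0,-0.5]]'; python3 -c "
from h import *
go(0.6495,0.1195)"
```

```text
time_s: 13.72
tool_pos: [0.634, 0.0168, 0.153]
tool_rot: [0.519, 0.501, 0.496, -0.484]
ft_force: [0.6, 0.1, -0.6]
opening: 0.0639
t 13.72 tcp [0.634  0.0168 0.153 ] zax [ 0.03  -1.     0.006] yaw -88.3 tilt [ 0.04  -0.005 -0.999] open 0.0639 F [ 0.6  0.1 -0.6]
delta cm [ 1.000e-02  1.850e+00 -1.022e+01] rows 3 per row [ 0.    0.62 -3.41]
```

```bash
python3 -m crank '[[0,0.6,-3.3,0,-0.5],[0,0.6,-3.3,0,-0.5],[0,0.5,-2.5,0,-0.5],[0,0,0,0,-0.5],[0,0,0,0,-0.5]]'; python3 -c "
from h import *
go(0.6495,0.1195)
im=ctrl.snapshot('wrist');c=ctrl.get_calibration('wrist');cv2.imwrite('pics/w13.png',im)
for b in blobs(im,60): print(b[0],b[1],b[3],[plane(c,b[3],z).round(4).tolist() for z in (.014,.066,.075)])"
```

```text
time_s: 14.13
tool_pos: [0.6476, 0.1209, 0.1548]
tool_rot: [0.52, 0.5, 0.498, -0.481]
ft_force: [-0.2, 0.6, 0.5]
opening: 0.064
t 14.13 tcp [0.6476 0.1209 0.1548] zax [ 0.037 -0.999  0.005] yaw -87.9 tilt [ 0.042 -0.003 -0.999] open 0.064 F [-0.2  0.6  0.5]
delta cm [0.01 0.19 0.15] rows 1 per row [0.01 0.19 0.15]
yel [388, 150, 26, 25, 177] [402.5, 162.3] [[0.6785, 0.0297], [0.6848, 0.0456], [0.6859, 0.0483]]
yel [469, 158, 22, 24, 161] [479.9, 168.6] [[0.6745, -0.0553], [0.6815, -0.0251], [0.6827, -0.0199]]
yel [304, 181, 32, 33, 815] [319.3, 196.9] [[0.6364, 0.1187], [0.6498, 0.1196], [0.6521, 0.1198]]
yel [502, 183, 39, 48, 243] [530.0, 206.1] [[0.6342, -0.1189], [0.648, -0.0781], [0.6503, -0.071]]
yel [576, 217, 19, 22, 90] [589.2, 228.3] [[0.6104, -0.1915], [0.6281, -0.1385], [0.6312, -0.1294]]
yel [173, 288, 21, 10, 99] [183.3, 292.7] [[0.5097, 0.28], [0.5443, 0.2539], [0.5503, 0.2494]]
blue [569, 0, 22, 7, 63] [579.8, -0.5] [[0.8362, -0.1182], [0.8161, -0.0775], [0.8126, -0.0705]]
blue [160, 195, 29, 24, 517] [173.9, 206.6] [[0.6192, 0.2818], [0.6355, 0.2553], [0.6383, 0.2508]]
blue [576, 311, 53, 42, 1062] [601.6, 331.3] [[0.4742, -0.2438], [0.5148, -0.1821], [0.5218, -0.1714]]
blue [284, 314, 54, 25, 473] [309.7, 343.5] [[0.4406, 0.1236], [0.4869, 0.1237], [0.4949, 0.1238]]
green [372, 142, 34, 31, 471] [389.2, 156.2] [[0.6845, 0.0448], [0.6898, 0.0582], [0.6908, 0.0605]]
green [438, 149, 46, 31, 848] [460.0, 162.9] [[0.68, -0.0327], [0.6861, -0.0063], [0.6871, -0.0018]]
```

View pics/w13.png

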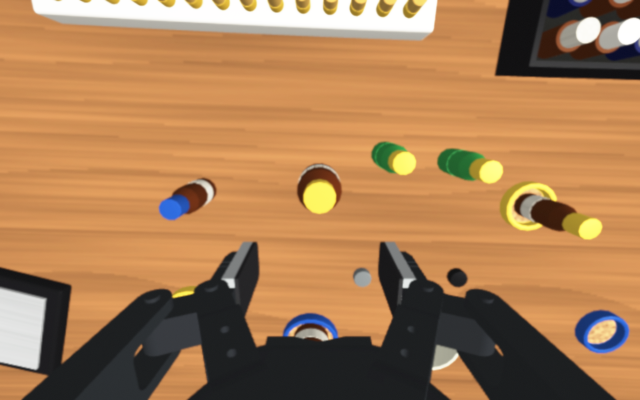

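stout_yellow's cap (319,197) casts to (0.650,0.1196), midway between the fingers. Descending.

```bash
python3 -m crank '[[3,0.2,0.15,0,-0.5],[3.5,-0.1,0,0,-0.5],[3,-0.1,0,0,-0.5],[0,0,0,0,-0.5]]' ; python3 -c "
from h import *
go(0.651,0.1196,.008)"
```

```text
time_s: 14.52
tool_pos: [0.6532, 0.115, 0.0599]
tool_rot: [0.521, 0.502, 0.495, -0.481]
ft_force: [-0.9, -0.7, -0.9]
opening: 0.0636
t 14.52 tcp [0.6532 0.115  0.0599] zax [ 0.033 -0.999  0.005] yaw -88.1 tilt [ 0.047 -0.003 -0.999] open 0.0636 F [-0.9 -0.7 -0.9]
delta cm [ 5.17 -0.45 -0.49] rows 2 per row [ 2.59 -0.22 -0.24]
```

```bash
python3 -m crank '[[0,-0.3,-0.5,0,-0.5],[0,0,0,0,-0.5]]' ; python3 -c "
from h import *
go(0.651,0.1196,.008)"
```

```text
time_s: 14.68
tool_pos: [0.6499, 0.1182, 0.0607]
tool_rot: [0.52, 0.503, 0.495, -0.482]
ft_force: [0.6, 0.2, -0.3]
opening: 0.0642
t 14.68 tcp [0.6499 0.1182 0.0607] zax [ 0.03  -1.     0.005] yaw -88.3 tilt [ 0.046 -0.003 -0.999] open 0.0642 F [ 0.6  0.2 -0.3]
delta cm [ 5.27 -0.13 -0.16] rows 2 per row [ 2.63 -0.06 -0.08]
```

```bash
python3 -m crank '[[1.5,-0.1,-0.3,0,-0.5],[1.5,-0.1,0,0,-0.5],[1.3,-0.1,0,0,-0.5],[0,0,0,0,-0.5]]' ; python3 -c "
from h import *
go(0.651,0.1196,.008)
im=ctrl.snapshot('wrist');cv2.imwrite('pics/w14.png',im)"
```

```text
time_s: 15.02
tool_pos: [0.6517, 0.1213, 0.0215]
tool_rot: [0.522, 0.506, 0.492, -0.479]
ft_force: [-0.5, 0.3, -0.5]
opening: 0.0638
t 15.02 tcp [0.6517 0.1213 0.0215] zax [ 0.029 -1.     0.004] yaw -88.3 tilt [ 0.056 -0.002 -0.998] open 0.0638 F [-0.5  0.3 -0.5]
delta cm [ 1.34 -0.15  0.16] rows 1 per row [ 1.34 -0.15  0.16]
```

View pics/w14.png

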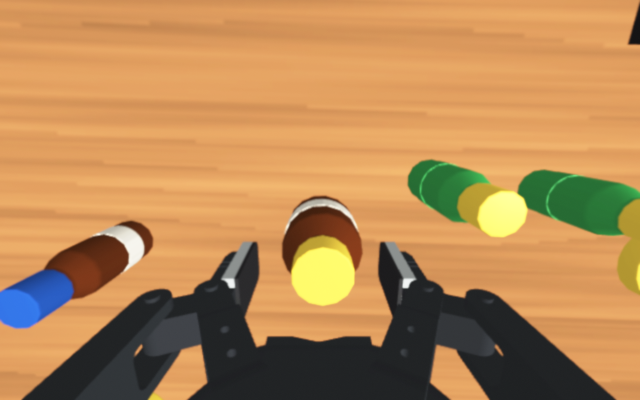

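The pads straddle stout_yellow (322,240). I'll go down the last 13 mm and grip.

```bash
python3 -m crank '[[1.2,-0.1,0.1,0,-0.5],[0,0,0,0,-0.2],[0,0,0,0,0],[0,0,0,0,0.4],[0,0,0,0,1],[0,0,0,0,1],[0,0,0,0,1]]' 40; python3 -c "
from h import *
go(0.651,0.1196,.12)"
```

```text
time_s: 15.65
tool_pos: [0.6542, 0.1207, 0.0139]
tool_rot: [0.523, 0.508, 0.491, -0.477]
ft_force: [0.3, 0.5, -0.8]
opening: 0.0431
t 15.65 tcp [0.6542 0.1207 0.0139] zax [ 0.03  -1.     0.003] yaw -88.3 tilt [ 0.064 -0.001 -0.998] open 0.0431 F [ 0.3  0.5 -0.8]
delta cm [-10.61   0.35   0.13] rows 3 per row [-3.54  0.12  0.04]
```

```bash
python3 -m crank '[[0,0,0,0,-0.4],[0.5,0,0,0,-0.4],[0.5,0,0,0,0],[0,0,0,0,1],[0,0,0,0,1],[0,0,0,0,1]]' 40; python3 -c "
from h import *
go(0.651,0.1196,.12)"
```

```text
time_s: 16.15
tool_pos: [0.6556, 0.1208, 0.0038]
tool_rot: [0.524, 0.508, 0.49, -0.476]
ft_force: [-2.1, -0.4, 4.8]
opening: 0.044
t 16.15 tcp [0.6556 0.1208 0.0038] zax [ 0.03  -1.     0.003] yaw -88.3 tilt [ 0.065 -0.001 -0.998] open 0.044 F [-2.1 -0.4  4.8]
delta cm [-11.63   0.3    0.14] rows 3 per row [-3.88  0.1   0.05]
```

Now it reads 3.8 mm, and the fingers would foul the stand's rim at that height. I'll raise the grip by 5 mm.

```bash
python3 -m crank '[[0,0,0,0,-0.3],[0,0,0,0,-0.3],[-0.55,0,0,0,0],[0,0,0,0,1],[0,0,0,0,1],[0,0,0,0,1]]' 40; python3 -c "
from h import *
go(0.651,0.1196,.12)"
```

```text
time_s: 16.65
tool_pos: [0.6546, 0.1207, 0.0086]
tool_rot: [0.523, 0.508, 0.491, -0.477]
ft_force: [0.4, -0.0, -1.0]
opening: 0.0442
t 16.65 tcp [0.6546 0.1207 0.0086] zax [ 0.03  -1.     0.003] yaw -88.3 tilt [ 0.063 -0.001 -0.998] open 0.0442 F [ 0.4 -0.  -1. ]
delta cm [-11.14   0.34   0.13] rows 3 per row [-3.71  0.11  0.04]
```

```bash
python3 -m crank '[[-1,0,0,0,1],[-2.5,0,0,0,1],[-2.5,0,0,0,1],[-2.5,0,0,0,1],[-1.5,0,0,0,1],[0,-2,-1.5,0,1],[0,-3.5,-3,0,1],[0,-3.5,-3,0,1]]'; python3 -c "
from h import *
go(0.474,0.272)"
```

```text
time_s: 17.32
tool_pos: [0.5602, 0.1878, 0.1112]
tool_rot: [0.522, 0.51, 0.488, -0.478]
ft_force: [-0.1, 1.3, -1.2]
opening: 0.044
t 17.32 tcp [0.5602 0.1878 0.1112] zax [ 0.022 -1.     0.003] yaw -88.7 tilt [ 0.067 -0.001 -0.998] open 0.044 F [-0.1  1.3 -1.2]
delta cm [-0.58 -8.41 -8.61] rows 3 per row [-0.19 -2.8  -2.87]
```

```bash
python3 -m crank '[[-0.2,-2.8,-2.9,0,1],[-0.2,-2.8,-2.9,0,1],[-0.1,-2,-2,0,1],[0,0,0,0,1],[0,0,0,0,1]]'; python3 -c "
from h import *
go(0.474,0.272)
im=ctrl.snapshot('wrist');c=ctrl.get_calibration('wrist');cv2.imwrite('pics/w15.png',im)
for b in blobs(im,60): print(b[0],b[1],b[3],b[4],[plane(c,b[3],z).round(4).tolist() for z in (.014,.066,.15)])"
```

```text
time_s: 17.73
tool_pos: [0.473, 0.2706, 0.115]
tool_rot: [0.523, 0.51, 0.489, -0.476]
ft_force: [1.2, -0.2, -0.8]
opening: 0.0439
t 17.73 tcp [0.473  0.2706 0.115 ] zax [ 0.026 -1.     0.   ] yaw -88.5 tilt [ 0.069  0.001 -0.998] open 0.0439 F [ 1.2 -0.2 -0.8]
delta cm [ 0.01  0.11 -0.14] rows 1 per row [ 0.01  0.11 -0.14]
yel [279, 158, 61, 60, 178] [311.7, 188.0] [55.8, 69.1] [[0.4839, 0.2772], [0.4941, 0.2763], [0.5106, 0.2748]]
yel [332, 167, 18, 50, 137] [336.3, 190.6] [23.0, 46.3] [[0.4819, 0.2533], [0.4925, 0.2569], [0.5096, 0.2628]]
yel [284, 251, 70, 70, 909] [318.5, 292.6] [66.6, 77.3] [[0.3713, 0.2676], [0.403, 0.2685], [0.4543, 0.27]]
blue [424, 197, 75, 70, 994] [462.4, 231.6] [64.8, 71.7] [[0.4433, 0.1252], [0.4613, 0.1534], [0.4903, 0.1988]]
blue [475, 235, 47, 39, 1371] [498.1, 253.9] [35.8, 47.0] [[0.4205, 0.0859], [0.4428, 0.1216], [0.4789, 0.1792]]
```

View pics/w15.png

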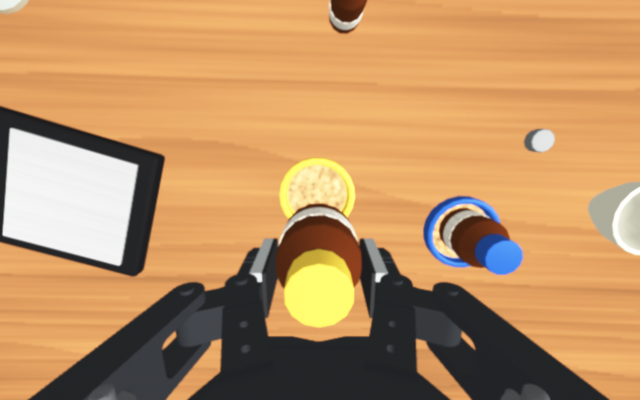

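The wide yellow stand is ahead of the bottle, centred near (317,192). Allowing for the bottle sitting 4 mm behind the TCP, I'll lower toward TCP x 0.4805.

```bash
python3 -c "
from h import *
go(0.4805,0.2715,.045)"; python3 -m crank '[[2.2,0,-0.1,0,1],[2.2,0,0,0,1],[1.8,0,0,0,1],[0,0,0,0,1]]'; python3 -c "
from h import *
go(0.4805,0.2715,.0126)"
```

```text
t 17.78 tcp [0.4733 0.2704 0.115 ] zax [ 0.026 -1.     0.   ] yaw -88.5 tilt [ 0.069  0.001 -0.998] open 0.0437 F [ 0.4  0.5 -0.7]
delta cm [ 7.03  0.24 -0.09] rows 2 per row [ 3.52  0.12 -0.05]
time_s: 18.12
tool_pos: [0.4818, 0.2696, 0.0539]
tool_rot: [0.523, 0.513, 0.487, -0.475]
ft_force: [-0.1, -0.7, -1.5]
opening: 0.044
t 18.12 tcp [0.4818 0.2696 0.0539] zax [ 0.022 -1.    -0.002] yaw -88.7 tilt [ 0.074  0.003 -0.997] open 0.044 F [-0.1 -0.7 -1.5]
delta cm [ 4.11 -0.43 -0.18] rows 2 per row [ 2.05 -0.22 -0.09]
```

```bash
python3 -m crank '[[1,-0.2,-0.2,0,1],[1,-0.1,0,0,1],[0.6,-0.1,0,0,1],[0,0,0,0,1]]'; python3 -c "
from h import *
go(0.4805,0.2715,.0126)
cv2.imwrite('pics/s16.png',cv2.resize(ctrl.snapshot('scene')[100:230,300:500],None,fx=3.9,fy=3.9))"
```

```text
time_s: 18.45
tool_pos: [0.4819, 0.2703, 0.0273]
tool_rot: [0.523, 0.515, 0.486, -0.475]
ft_force: [-0.6, 0.3, -0.7]
opening: 0.0439
t 18.45 tcp [0.4819 0.2703 0.0273] zax [ 0.019 -1.    -0.002] yaw -88.9 tilt [ 0.076  0.004 -0.997] open 0.0439 F [-0.6  0.3 -0.7]
delta cm [ 1.46 -0.25 -0.12] rows 1 per row [ 1.46 -0.25 -0.12]
```

View pics/s16.png

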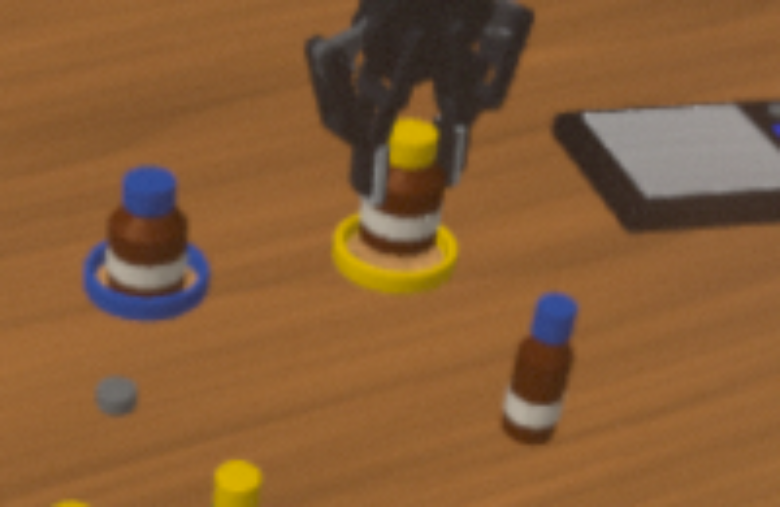

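stout_yellow is just above the yellow ring (395,250), about centred and upright. I'll do the last 15 mm slowly.

```bash
python3 -m crank '[[0.5,-0.25,-0.1,0,1],[0.5,0,0,0,1],[0.3,0,0,0,1],[0,0,0,0,1]]'; python3 -c "
from h import *
go(0.4805,0.2715,.0126)"
```

```text
time_s: 18.83
tool_pos: [0.4813, 0.272, 0.0152]
tool_rot: [0.523, 0.516, 0.486, -0.474]
ft_force: [0.4, -0.5, -0.2]
opening: 0.0437
t 18.83 tcp [0.4813 0.272  0.0152] zax [ 0.019 -1.    -0.004] yaw -88.9 tilt [ 0.079  0.005 -0.997] open 0.0437 F [ 0.4 -0.5 -0.2]
delta cm [ 0.25 -0.1   0.05] rows 1 per row [ 0.25 -0.1   0.05]
```

```bash
python3 -m crank '[[0.15,-0.1,0,0,1],[0.1,0,0,0,1],[0,0,0,0,1]]'; python3 -c "
from h import *
go(0.4805,0.2715,.0126)"
```

```text
time_s: 19.08
tool_pos: [0.4806, 0.2722, 0.0126]
tool_rot: [0.523, 0.516, 0.486, -0.474]
ft_force: [0.2, 0.8, -1.0]
opening: 0.0437
t 19.08 tcp [0.4806 0.2722 0.0126] zax [ 0.02  -1.    -0.004] yaw -88.9 tilt [ 0.08   0.005 -0.997] open 0.0437 F [ 0.2  0.8 -1. ]
delta cm [ 0.   -0.01  0.07] rows 1 per row [ 0.   -0.01  0.07]
```

```bash
python3 -m crank '[[0.1,0,0,0,1],[0,0,0,0,0.2],[0,0,0,0,0],[0,0,0,0,-0.3],[0,0,0,0,-0.6],[0,0,0,0,-0.7]]'; python3 -c "
from h import *
go(0.4805,0.2715,.12)
im=ctrl.snapshot('wrist');cv2.imwrite('pics/w17.png',im)"
```

```text
time_s: 19.58
tool_pos: [0.4813, 0.2725, 0.0124]
tool_rot: [0.523, 0.516, 0.485, -0.473]
ft_force: [-0.2, 0.6, -0.2]
opening: 0.0728
t 19.58 tcp [0.4813 0.2725 0.0124] zax [ 0.02  -1.    -0.005] yaw -88.9 tilt [ 0.081  0.006 -0.997] open 0.0728 F [-0.2  0.6 -0.2]
delta cm [-10.73   0.8    0.05] rows 3 per row [-3.58  0.27  0.02]
```

View pics/w17.png

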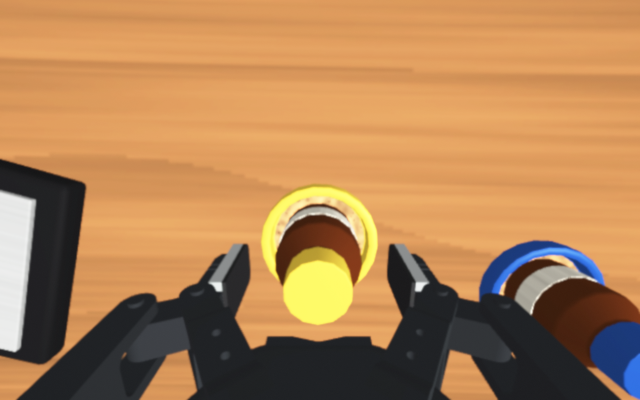

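stout_yellow is seated in the ring (319,240) and the fingers are clear of it. Next is slim_blue.

```bash
python3 -m crank '[[-1.5,0,0,0,-0.7],[-3.5,0.2,0,0,-0.7],[-4,0.3,0,0,-0.4],[-3,0.3,0,0,-0.3],[0,2,0,0,-0.3],[0,3.5,0.5,0,-0.3],[0,3.5,0.5,0,-0.3],[0,3.5,0.5,0,-0.3]]'; python3 -c "
from h import *
go(0.6375,0.251,.14)"
```

```text
time_s: 20.3
tool_pos: [0.6032, 0.2604, 0.1499]
tool_rot: [0.524, 0.515, 0.487, -0.472]
ft_force: [0.1, 0.4, -0.4]
opening: 0.0554
t 20.3 tcp [0.6032 0.2604 0.1499] zax [ 0.025 -1.    -0.004] yaw -88.6 tilt [ 0.08   0.006 -0.997] open 0.0554 F [ 0.1  0.4 -0.4]
delta cm [1.26 3.32 1.03] rows 1 per row [1.26 3.32 1.03]
```

```bash
python3 -m crank '[[0,1.6,0.7,0,-0.3],[0,0.6,0.2,0,-0.3],[0,0,0,0,-0.3],[0,0,0,0,-0.3]]'; python3 -c "
from h import *
go(0.6375,0.251,.09)
im=ctrl.snapshot('wrist');c=ctrl.get_calibration('wrist');cv2.imwrite('pics/w18.png',im)
for b in blobs(im,60): print(b[0],b[1],b[3],[plane(c,b[3],z).round(4).tolist() for z in (.014,.066,.075)])"
```

```text
time_s: 20.63
tool_pos: [0.6316, 0.2493, 0.1511]
tool_rot: [0.524, 0.516, 0.486, -0.473]
ft_force: [-0.1, -1.4, 0.2]
opening: 0.0555
t 20.63 tcp [0.6316 0.2493 0.1511] zax [ 0.021 -1.    -0.004] yaw -88.8 tilt [ 0.081  0.006 -0.997] open 0.0555 F [-0.1 -1.4  0.2]
delta cm [ 6.14  0.09 -0.14] rows 2 per row [ 3.07  0.05 -0.07]
yel [536, 138, 26, 23, 277] [548.9, 148.1] [[0.6849, 0.0083], [0.6863, 0.0491], [0.6865, 0.0561]]
yel [622, 145, 18, 21, 290] [631.3, 155.7] [[0.6785, -0.0776], [0.681, -0.0224], [0.6814, -0.0128]]
yel [624, 179, 16, 40, 327] [633.1, 198.7] [[0.6325, -0.0913], [0.6428, -0.0337], [0.6445, -0.0238]]
yel [268, 287, 60, 46, 355] [298.1, 314.6] [[0.4798, 0.2713], [0.5157, 0.2678], [0.522, 0.2672]]
yel [315, 311, 10, 28, 89] [320.4, 325.5] [[0.4655, 0.2439], [0.5039, 0.245], [0.5105, 0.2451]]
blue [305, 188, 22, 23, 410] [315.9, 199.0] [[0.6242, 0.2527], [0.6358, 0.2523], [0.6379, 0.2522]]
blue [11, 283, 34, 46, 1218] [27.5, 305.3] [[0.4864, 0.5937], [0.5213, 0.5358], [0.5273, 0.5258]]
blue [423, 363, 29, 33, 595] [437.5, 377.6] [[0.3952, 0.0933], [0.4454, 0.1197], [0.4541, 0.1243]]
green [491, 134, 56, 29, 1199] [519.5, 146.8] [[0.6856, 0.039], [0.6869, 0.0746], [0.6872, 0.0807]]
green [565, 140, 68, 29, 1371] [599.6, 153.3] [[0.6804, -0.0448], [0.6826, 0.0049], [0.683, 0.0135]]
```

View pics/w18.png

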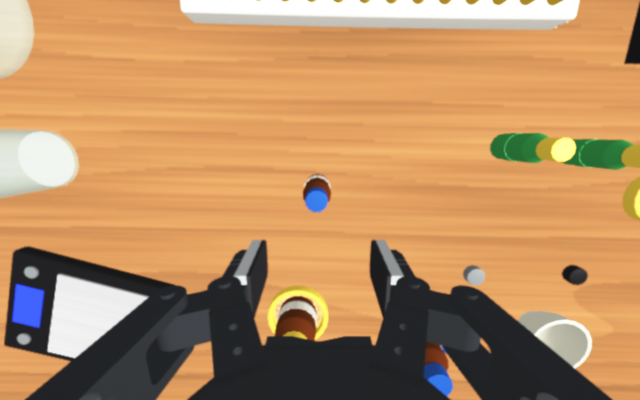

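slim_blue's cap (316,199) casts to (0.6375,0.252). Descending, with a check before the fingers pass the cap.

```bash
python3 -m crank '[[2.5,0,-0.2,0,-0.3],[2.5,0,0,0,-0.3],[0,0,-0.1,0,-0.3]]'; python3 -c "
from h import *
go(0.635,0.252,.085)"
```

```text
time_s: 20.93
tool_pos: [0.6341, 0.254, 0.1019]
tool_rot: [0.525, 0.516, 0.486, -0.471]
ft_force: [0.2, -0.3, -0.0]
opening: 0.0555
t 20.93 tcp [0.6341 0.254  0.1019] zax [ 0.023 -1.    -0.005] yaw -88.7 tilt [ 0.084  0.007 -0.996] open 0.0555 F [ 0.2 -0.3 -0. ]
delta cm [ 1.69 -0.05  0.22] rows 1 per row [ 1.69 -0.05  0.22]
```

```bash
python3 -m crank '[[2,-0.1,0.2,0,-0.3],[2.2,-0.1,0,0,-0.3],[2,0,0,0,-0.3],[0,0,0,0,-0.3]]'; python3 -c "
from h import *
go(0.639,0.252,.014)"
```

```text
time_s: 21.27
tool_pos: [0.6359, 0.255, 0.0427]
tool_rot: [0.526, 0.517, 0.486, -0.47]
ft_force: [-0.5, -0.7, -1.2]
opening: 0.0557
t 21.27 tcp [0.6359 0.255  0.0427] zax [ 0.026 -1.    -0.006] yaw -88.5 tilt [ 0.086  0.009 -0.996] open 0.0557 F [-0.5 -0.7 -1.2]
delta cm [2.88 0.05 0.33] rows 1 per row [2.88 0.05 0.33]
```

```bash
python3 -m crank '[[1,0,0.3,0,-0.3],[1,0,0,0,-0.3],[0.8,0,0,0,-0.3],[0,0,0,0,-0.3]]'; python3 -c "
from h import *
go(0.639,0.252,.014)
im=ctrl.snapshot('wrist');cv2.imwrite('pics/w19.png',im)"
```

```text
time_s: 21.6
tool_pos: [0.6392, 0.2535, 0.018]
tool_rot: [0.527, 0.518, 0.486, -0.468]
ft_force: [0.5, -0.8, -0.8]
opening: 0.0558
t 21.6 tcp [0.6392 0.2535 0.018 ] zax [ 0.027 -1.    -0.008] yaw -88.4 tilt [ 0.091  0.01  -0.996] open 0.0558 F [ 0.5 -0.8 -0.8]
delta cm [ 0.39 -0.07  0.15] rows 1 per row [ 0.39 -0.07  0.15]
```

View pics/w19.png

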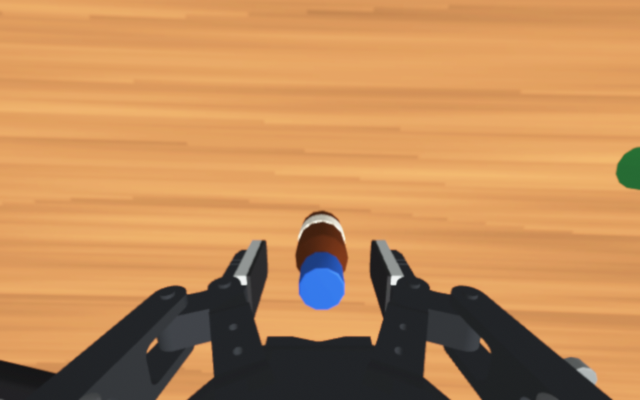

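slim_blue (322,255) is between the pads. Gripping.

```bash
python3 -m crank '[[0.4,0,0.15,0,-0.3],[0,0,0,0,0.2],[0,0,0,0,0.5],[0,0,0,0,1],[0,0,0,0,1],[0,0,0,0,1]]' 40; python3 -c "
from h import *
go(0.639,0.252,.12)"
```

```text
time_s: 22.15
tool_pos: [0.6413, 0.2524, 0.0174]
tool_rot: [0.527, 0.519, 0.485, -0.466]
ft_force: [-0.9, -0.1, -0.2]
opening: 0.0258
t 22.15 tcp [0.6413 0.2524 0.0174] zax [ 0.027 -1.    -0.009] yaw -88.4 tilt [ 0.095  0.012 -0.995] open 0.0258 F [-0.9 -0.1 -0.2]
delta cm [-10.24   0.75  -0.06] rows 3 per row [-3.41  0.25 -0.02]
```

```bash
python3 -m crank '[[-1,0,0,0,1],[-2.5,0.1,0,0,1],[-3,0.2,0,0,1],[-3,0.2,0,0,1],[-2.5,0.2,0,0,1],[0,-0.6,1.5,0,1],[0,-1.2,3,0,1],[0,-1.2,3.8,0,1]]'; python3 -c "
from h import *
go(0.465,-0.249,.14)"
```

```text
time_s: 22.82
tool_pos: [0.608, 0.1709, 0.1445]
tool_rot: [0.529, 0.519, 0.486, -0.463]
ft_force: [1.0, -0.8, -0.6]
opening: 0.0256
t 22.82 tcp [0.608  0.1709 0.1445] zax [ 0.034 -0.999 -0.011] yaw -88.1 tilt [ 0.098  0.014 -0.995] open 0.0256 F [ 1.  -0.8 -0.6]
delta cm [ -1.53 -15.64  41.49] rows 11 per row [-0.14 -1.42  3.77]
```

```bash
python3 -m crank '[[-0.15,-1.4,3.8,0,1],[-0.15,-1.4,3.8,0,1],[-0.15,-1.4,3.8,0,1],[-0.15,-1.4,3.8,0,1],[-0.15,-1.4,3.8,0,1],[-0.15,-1.4,3.8,0,1],[-0.15,-1.4,3.8,0,1],[-0.1,-1.2,3.3,0,1]]'; python3 -c "
from h import *
go(0.465,-0.249,.14)"
```

```text
time_s: 23.48
tool_pos: [0.5017, -0.1409, 0.1494]
tool_rot: [0.533, 0.519, 0.485, -0.46]
ft_force: [1.0, 0.1, 0.1]
opening: 0.0258
t 23.48 tcp [ 0.5017 -0.1409  0.1494] zax [ 0.038 -0.999 -0.009] yaw -87.8 tilt [ 0.107  0.013 -0.994] open 0.0258 F [1.  0.1 0.1]
delta cm [ 0.39 -4.15 10.67] rows 3 per row [ 0.13 -1.38  3.56]
```

```bash
python3 -m crank '[[0.1,-1.3,3.5,0,1],[0.1,-1.3,3.3,0,1],[0.1,-0.7,2,0,1],[0,0,0,0,1],[0,0,0,0,1]]'; python3 -c "
from h import *
go(0.466,-0.249,.05)
im=ctrl.snapshot('wrist');c=ctrl.get_calibration('wrist');cv2.imwrite('pics/w20.png',im)
for b in blobs(im,60): print(b[0],b[1],b[3],b[4],[plane(c,b[3],z).round(4).tolist() for z in (.014,.066,.15)])"
```

```text
time_s: 23.9
tool_pos: [0.468, -0.2403, 0.1465]
tool_rot: [0.533, 0.521, 0.481, -0.461]
ft_force: [0.9, -0.3, -0.6]
opening: 0.0259
t 23.9 tcp [ 0.468  -0.2403  0.1465] zax [ 0.032 -0.999 -0.006] yaw -88.2 tilt [ 0.112  0.009 -0.994] open 0.0259 F [ 0.9 -0.3 -0.6]
delta cm [ 9.56 -1.31  0.92] rows 3 per row [ 3.19 -0.44  0.31]
yel [159, 0, 28, 12, 217] [174.8, 4.3] [11.1, 27.9] [[0.6522, -0.0949], [0.6306, -0.1194], [0.5956, -0.1589]]
yel [199, 0, 27, 23, 120] [213.2, 9.0] [7.3, 30.1] [[0.6496, -0.1315], [0.6284, -0.1498], [0.5941, -0.1792]]
yel [174, 0, 60, 60, 445] [204.2, 27.3] [53.3, 64.3] [[0.6333, -0.1221], [0.6148, -0.1419], [0.585, -0.174]]
blue [304, 172, 49, 48, 596] [328.3, 195.2] [44.5, 45.5] [[0.4709, -0.2499], [0.4801, -0.248], [0.4949, -0.245]]
blue [0, 180, 30, 61, 903] [7.8, 210.9] [40.4, 53.5] [[0.4417, 0.0982], [0.4558, 0.0409], [0.4786, -0.0516]]
blue [295, 256, 45, 58, 2130] [317.4, 285.0] [44.9, 58.5] [[0.3651, -0.2415], [0.3923, -0.241], [0.4361, -0.2403]]
```

View pics/w20.png

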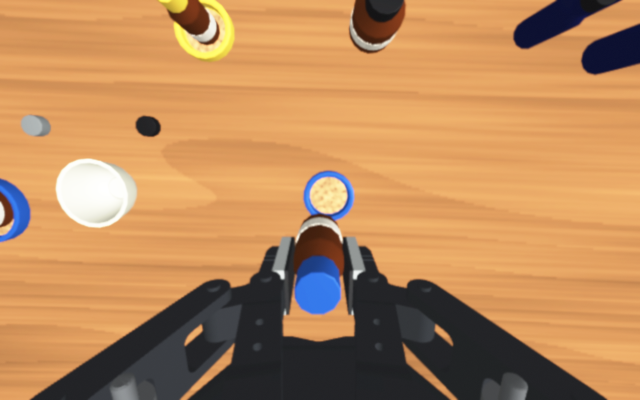

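The narrow blue stand (328,195) casts to (0.470,-0.250). The bottle is held upright and about 1 cm to its left. I'll shift across and lower.

```bash
python3 -m crank '[[2.5,-0.2,0.9,0,1],[2.5,-0.2,0,0,1],[2,-0.2,0,0,1],[0,0,0,0,1],[0,0,0,0,1]]'; python3 -c "
from h import *
go(0.473,-0.2495,.035)"
```

```text
time_s: 24.37
tool_pos: [0.4737, -0.2452, 0.0779]
tool_rot: [0.537, 0.52, 0.48, -0.459]
ft_force: [-0.2, -0.4, -0.0]
opening: 0.0256
t 24.37 tcp [ 0.4737 -0.2452  0.0779] zax [ 0.038 -0.999 -0.002] yaw -87.8 tilt [ 0.118  0.007 -0.993] open 0.0256 F [-0.2 -0.4 -0. ]
delta cm [ 4.25 -0.59  0.44] rows 2 per row [ 2.12 -0.3   0.22]
```

```bash
python3 -m crank '[[1.4,-0.2,0.4,0,1],[1.4,-0.2,0,0,1],[1,-0.2,0,0,1],[0,0,0,0,1]]'; python3 -c "
from h import *
go(0.473,-0.2495,.0214)
cv2.imwrite('pics/s21.png',cv2.resize(ctrl.snapshot('scene')[130:260,100:300],None,fx=3.9,fy=3.9))"
```

```text
time_s: 24.7
tool_pos: [0.4757, -0.2478, 0.0439]
tool_rot: [0.54, 0.52, 0.479, -0.457]
ft_force: [-0.2, 0.2, -0.2]
opening: 0.0257
t 24.7 tcp [ 0.4757 -0.2478  0.0439] zax [ 0.042 -0.999  0.001] yaw -87.6 tilt [ 0.123  0.004 -0.992] open 0.0257 F [-0.2  0.2 -0.2]
delta cm [ 2.2  -0.55  0.15] rows 1 per row [ 2.2  -0.55  0.15]
```

View pics/s21.png

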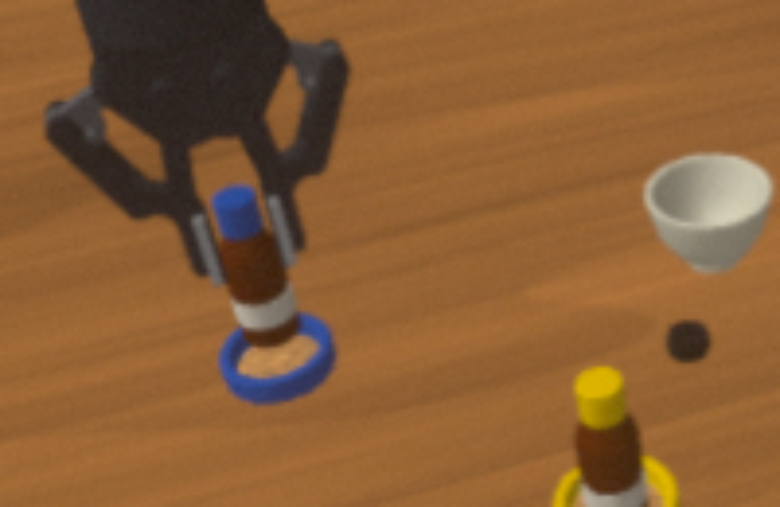

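slim_blue's base (270,335) is above the ring (277,358) with only a slight lean. Continuing slowly.

```bash
python3 -m crank '[[0.5,-0.3,0.2,0,1],[0.5,-0.2,0,0,1],[0.4,-0.1,0,0,1],[0,0,0,0,1]]'; python3 -c "
from h import *
go(0.4725,-0.2495,.0214)"
```

```text
time_s: 25.08
tool_pos: [0.4732, -0.2509, 0.0324]
tool_rot: [0.542, 0.52, 0.477, -0.456]
ft_force: [-0.1, 0.3, -2.0]
opening: 0.026
t 25.08 tcp [ 0.4732 -0.2509  0.0324] zax [ 0.043 -0.999  0.004] yaw -87.6 tilt [ 0.128  0.001 -0.992] open 0.026 F [-0.1  0.3 -2. ]
delta cm [ 1.08 -0.2  -0.15] rows 1 per row [ 1.08 -0.2  -0.15]
```

```bash
python3 -m crank '[[0.5,-0.1,-0.1,0,1],[0.4,-0.1,0,0,1],[0.3,0,0,0,1],[0,0,0,0,1]]'; python3 -c "
from h import *
go(0.4725,-0.2495,.0214)"
```

```text
time_s: 25.42
tool_pos: [0.4741, -0.2507, 0.0207]
tool_rot: [0.543, 0.52, 0.475, -0.456]
ft_force: [-0.6, 1.9, 2.7]
opening: 0.0259
t 25.42 tcp [ 0.4741 -0.2507  0.0207] zax [ 0.042 -0.999  0.007] yaw -87.6 tilt [ 0.132 -0.001 -0.991] open 0.0259 F [-0.6  1.9  2.7]
delta cm [-0.09 -0.14 -0.13] rows 1 per row [-0.09 -0.14 -0.13]
```

It has touched the floor (+2.7 N). I'll look before releasing.

```bash
python3 -c "
from h import *
cv2.imwrite('pics/s22.png',cv2.resize(ctrl.snapshot('scene')[130:260,100:300],None,fx=3.9,fy=3.9))"
```

```text
(no output)
```

View pics/s22.png

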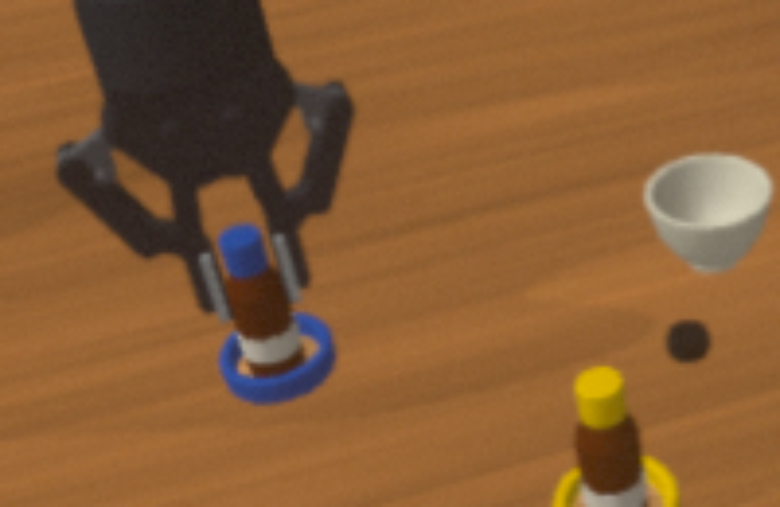

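The base is inside the ring. Releasing gently and backing straight off.

```bash
python3 -m crank '[[0,0,0,0,0.55],[0,0,0,0,0.4],[0,0,0,0,0.2],[0,0,0,0,0],[0,0,0,0,-0.5],[0,0,0,0,-0.7]]'; python3 -c "
from h import *
go(0.4725,-0.2495,.0214)
cv2.imwrite('pics/s23.png',cv2.resize(ctrl.snapshot('scene')[130:260,100:300],None,fx=3.9,fy=3.9))"
```

```text
time_s: 25.97
tool_pos: [0.4739, -0.2506, 0.0201]
tool_rot: [0.543, 0.52, 0.476, -0.456]
ft_force: [0.1, -0.6, 0.1]
opening: 0.0656
t 25.97 tcp [ 0.4739 -0.2506  0.0201] zax [ 0.042 -0.999  0.006] yaw -87.6 tilt [ 0.131 -0.001 -0.991] open 0.0656 F [ 0.1 -0.6  0.1]
delta cm [-0.14 -0.12 -0.11] rows 1 per row [-0.14 -0.12 -0.11]
```

View pics/s23.png

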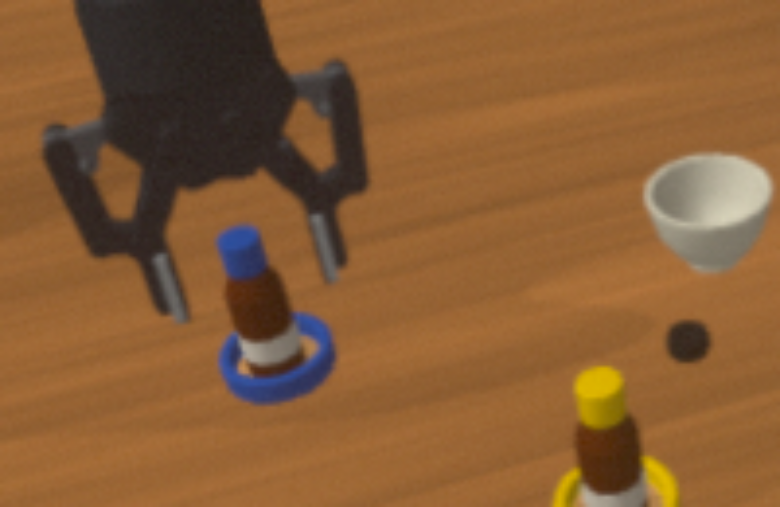

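slim_blue is in its ring and the fingers are clear. I'll retreat up and back, then check everything.

```bash
python3 -m crank '[[-1.5,0,0,0,-0.7],[-3.5,0,0,0,-0.7],[-4,0,0,0,-0.7],[-4,0,0,0,-0.7],[-2,-2,2,0,-0.7],[-2,-3,3,0,-0.7],[0,-3,3,0,-0.7],[0,0,0,0,-0.7]]'
python3 - <<'E'
from h import *
go(0.4,-0.3)
T=ctrl.get_calibration("top");S=ctrl.get_calibration("scene")
t=ctrl.snapshot("top");s=ctrl.snapshot("scene")
cv2.imwrite("pics/t24.png",cv2.resize(t[115:265,150:460],None,fx=2.5,fy=2.5,interpolation=cv2.INTER_CUBIC))
cv2.imwrite("pics/s24.png",cv2.resize(s[130:310,120:460],None,fx=2.3,fy=2.3,interpolation=cv2.INTER_CUBIC))
st={"WB":(.441,.123,.066),"WY":(.475,.2715,.066),"NY":(.632,-.1205,.075),"NB":(.469,-.2495,.075)}
def cap(im,p,k):
    bs=[b for b in blobs(im,15) if b[0]==k]
    return min(bs,key=lambda b:np.hypot(b[2][0]-p[0],b[2][1]-p[1]))
for n,(x,y,z) in st.items():
    k="blue" if n[1]=="B" else "yel"
    for nm,c,im in (("top",T,t),("scene",S,s)):
        pa=proj(c,(x,y,z-.004+.002)); b=cap(im,pa,k)
        print(n,nm,"expected cap",pa.round(1),"seen",b[2],b[1][4], "expected base",proj(c,(x,y,.004)).round(1))
E
```

```text
time_s: 26.68
tool_pos: [0.3751, -0.332, 0.1836]
tool_rot: [0.544, 0.518, 0.477, -0.456]
ft_force: [0.5, 0.4, -0.0]
opening: 0.0727
t 26.68 tcp [ 0.3751 -0.332   0.1836] zax [ 0.047 -0.999  0.008] yaw -87.3 tilt [ 0.128 -0.002 -0.992] open 0.0727 F [ 0.5  0.4 -0. ]
delta cm [ 0.31  2.62 -3.08] rows 1 per row [ 0.31  2.62 -3.08]
WB top expected cap [239.9 247.1] seen [239.7, 246.5] 174 expected base [243.7 245.4]
WB scene expected cap [337.7 148.5] seen [337.1, 148.4] 105 expected base [336.9 171. ]
WY top expected cap [167.  229.1] seen [171.7, 228.5] 394 expected base [175.5 228.6]
WY scene expected cap [403.7 142.1] seen [404.6, 142.1] 124 expected base [400.3 164.3]
NY top expected cap [361.6 154.3] seen [358.1, 157.8] 234 expected base [356.8 159.3]
NY scene expected cap [253.7 231.3] seen [253.4, 231.1] 141 expected base [258.  259.8]
NB top expected cap [424.2 235.3] seen [418.2, 235.4] 188 expected base [414.7 234.3]
NB scene expected cap [162.8 194.1] seen [160.3, 193.3] 69 expected base [171.6 221.7]
```

View pics/t24.png

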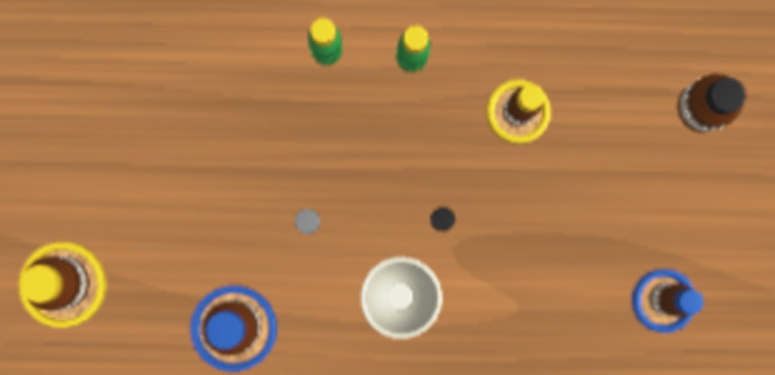

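View pics/s24.png

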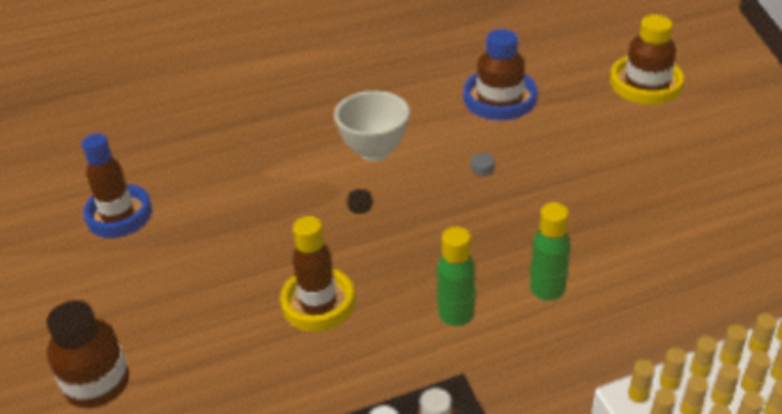

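All four bottles stand in their stands, and the black-capped bottle, bowl and green bottles look unmoved. slim_blue's cap is about 2 px off what I predicted. I'll triangulate the caps with the ring pixels removed, and compare the bystanders with the first picture.

Run:
```python
from h import *
T=ctrl.get_calibration("top");S=ctrl.get_calibration("scene")
t=ctrl.snapshot("top");s=ctrl.snapshot("scene");t0=cv2.imread("pics/top0.png");s0=cv2.imread("pics/scene0.png")
K=cv2.getStructuringElement(cv2.MORPH_ELLIPSE,(5,5))
def cap(im,p,k):
    m=cv2.morphologyEx(masks(im)[k],cv2.MORPH_OPEN,K)
    n,l,st,ce=cv2.connectedComponentsWithStats(m)
    i=min(range(1,n),key=lambda i:np.hypot(*(ce[i]-p))); return ce[i],st[i,4]
def tri(a,b):
    o1,d1=ray(T,a);o2,d2=ray(S,b)
    k=np.linalg.lstsq(np.stack([d1,-d2],1),o2-o1,rcond=None)[0]
    p,q=o1+k[0]*d1,o2+k[1]*d2
    return ((p+q)/2).round(4),np.linalg.norm(p-q).round(4)
for n,k,c,z in [("WB","blue",(.441,.123),.066),("WY","yel",(.475,.2715),.066),("NY","yel",(.632,-.1205),.075),("NB","blue",(.469,-.2495),.075)]:
    a,na=cap(t,proj(T,(*c,z)),k);b,nb=cap(s,proj(S,(*c,z)),k)
    print(n,a.round(1),na,b.round(1),nb,*tri(a,b),"stand",c)
for nm,(x0,y0,x1,y1) in {"bowl":(290,215,333,255),"black":(418,140,452,172)}.items():
    print(nm,"top diff",cv2.absdiff(t,t0)[y0:y1,x0:x1].mean().round(2), "noise ref",cv2.absdiff(t,t0)[270:310,400:440].mean().round(2))
for nm,(x0,y0,x1,y1) in {"bowl":(262,168,302,202),"black":(138,260,180,308)}.items():
    print(nm,"scene diff",cv2.absdiff(s,s0)[y0:y1,x0:x1].mean().round(2))
cv2.imwrite("pics/w25.png",ctrl.snapshot("wrist"))
```

```text
WB [239.7 246.5] 172 [336.9 148.2] 95 [0.4418 0.1221 0.0655] 0.0026 stand (0.441, 0.123)
WY [165.3 228. ] 186 [404.6 141.9] 117 [0.4766 0.2737 0.0651] 0.002 stand (0.475, 0.2715)
NY [362.2 153.4] 85 [253.3 231. ] 137 [ 0.6336 -0.1214  0.0753] 0.0001 stand (0.632, -0.1205)
NB [425.  235.3] 81 [160.2 192.3] 47 [ 0.469  -0.2514  0.0778] 0.0031 stand (0.469, -0.2495)
bowl top diff 2.78 noise ref 2.35
black top diff 1.97 noise ref 2.35
bowl scene diff 1.69
black scene diff 2.32
```

View pics/w25.png

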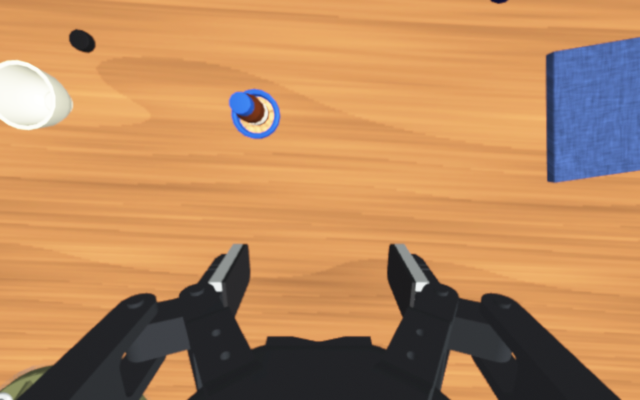

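The cap positions are all within 3 mm of their stand centres, at seated heights. The wrist view shows slim_blue standing within its ring (255,112). Bystander changes are at image-noise level and the robot is clear, so I'm handing in.

```bash
python3 -c "
from plant import ctrl
print(ctrl.finish_job())"
```

```text
the job is handed in; nothing more can be done
None
```

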